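# Start and close the lid knob of a centrifuge rotor

## Robot

A 6-joint arm with a two-finger parallel gripper is mounted at the origin on the work surface. World frame = base frame: x ahead of the robot, y to its left, z up, the work surface at z = 0. Lengths are in m, angles in rad, forces in N, time in s.
With the tool pointing down it reaches from about 0.35 to 0.775 m from the base axis. Payload 5.5 kg.
Tool frame: the origin (TCP) lies at the very end of the fingers, on their centre line; the grasp point (between the pads) lies 19 mm behind it; z points along the fingers, y is the direction in which the jaws open and shut (so a half turn about z gives the same grasp; the last joint's range is limited). The gripper opens to 85 mm and grips with 20 to 120 N. Pads are 22 mm wide; open, the fingers measure 114 mm over their backs; the gripper's body (76 mm by 85 mm) begins 54 mm behind the grasp point. The pads swing forward as they close: fully open they stand 13 mm farther back than shut.
Start: joints at [-1.476, 0.313, 0.046, 1.304, 0, 1.431], TCP at [0.134, -0.559, 0.231] pointing down, gripper open.
Joint ranges: [-2.76, 2.76], [-0.86, 1.69], [-1.03, 1.26], [-2.2, 2.34], [-1.47, 1.5], [-3.14, 3.14]. Speed limits (rad/s): [2.57, 2.57, 3.14, 3.14, 3.14, 3.14].

## Interface

Orientations are given as a unit quaternion [w, x, y, z].
In Python, from workcell import r gives the robot as it stands.
- The arm moves only by the tool drive_tool, never from a script. Its argument "motion" is a list of rows, each a list of 3 entries, a list of its own where there are three numbers: the opening, from 0 (shut) to 1 (fully open), then the shift along the tool's x, y, z as a fraction of full scale, then the turn, a rotation vector about the tool's x, y, z as a fraction of full scale. In form: [[hand, [x, y, z], [rx, ry, rz]], ...]. A call has 1 to 10 rows; each row is the pose to reach, as a shift and turn from the pose commanded when the call began, along the tool's axes at that moment; what a row does not reach only later rows make up. Full scale, the value 1, is 30 cm for a shift and 60 degrees for a turn. A row lasts 1/10 s, in which the tool goes at most 50 mm and 8.59 degrees, less where a joint would pass 70% of its speed; a pose out of reach is approached as far as the arm can. A call with a number of a shift or a turn outside -1 to 1 is refused whole. A call with a gripper value outside its range is refused whole. The fingers move at their own pace and stop on an object; "force" is the grip in N (left out, the last holds). Time passes only in rows, so rows that repeat a pose let the fingers close. It gives the time, the measured TCP pose, the force and the opening at its end, in the units of the state.
- r.observe(): the state, without advancing time (a new reading comes with each control period).
- r.read_camera(name): name is "side" or "top"; returns (picture, depth): 480x640x3 uint8, red, green, blue; 480x640 float32, m along the optical axis (not along the pixel's ray), 0 where there is no reading.
- r.get_calibration(name): a dict with "K" (3x3 intrinsics, pixels), "R" (3x3) and "t" (3): a world point X has camera coordinates R X + t. Camera axes: x right, y down, z forward; pixel columns grow to the right and rows downward; lengths in m; the calibration is good to about 2 mm. A picture is of the moment at which its call begins. get_calibration takes no time and is no camera call.
- r.hand_in(): hands the job in, once; it reports no verdict.
The state is a dict: "t": time; "joint_positions": joint angles; "qvel": joint speeds; "joint_torque": joint torques, N m; "tcp_pos": TCP position; "ee_rot": TCP orientation; "contact_force": force on the tool from outside, world axes, zero at the start; "wrist_torque": the same for the moment, N m; "grip_width": finger opening in m.
Only numpy, scipy, OpenCV 4.12 (cv2) and the standard library are available. Lean on these libraries where they do the work, as an engineer would, in place of code of your own. Each camera call takes 0.05 s, during which the arm holds its last target. There are 200 camera calls.

## Task

The lid has been laid on the centrifuge rotor, but its red wing knob only rests on top of the spindle's thread. So that the thread is not crossed, first turn the knob back, anticlockwise seen from above, until the thread start clicks and the knob drops by its own weight; then turn it forward, clockwise, until it is fully home on the lid, and let go. Leave the other things on the bench where they are.

Things in the scene. Friction and masses are not known exactly. Their poses are not given: they have to be found in the camera images.
- lid_centre (a point): Centre of the lid's flat top, on the rotor's upright spindle, 100 mm above the bench; its z axis points up the spindle. The rotor, a dark metal cone 164 mm across in a black rubber stand, with a silver lid 170 mm across, is heavy and fixed. The spindle has a three-start quick thread.
- knob_grip (a point): Centre of the red wing on top of the lid's captive knob (180 g), on the spindle axis: a bar 78 mm long (own x, white dot at +x), 16 mm thick (y), 34 mm high (z, up). Under it a round black hub 49 mm across, 22 mm high, and a 2 mm brass washer. This point is 41 mm plus knob_height above the lid. The knob only turns about and slides along the spindle.
- knob_turn (a joint): Angle (rad), anticlockwise from above positive. Starts at 0.75 to 1.5 on top of a thread. Anticlockwise it climbs 3.3 mm/rad; by 2.2 it is past the thread start and drops 7 mm, if not held up. Then clockwise it sinks 3.3 mm/rad to a stop at 0, home. Backed on, it climbs and clicks again near 4.2 (home 2.09). Turns easily, under 0.2 N m; stays where left.
- knob_height (a joint): Gap in m between the knob's brass washer and the lid: 0 when home, about 0.009 to 0.0115 at the start, about 0.007 after the click.
- sleeve: Blue plastic tube sleeve, 36 mm across, 90 mm high, standing beside the rotor; origin at the centre of its underside.
- beaker: Glass beaker, 68 mm across, 88 mm high, standing beside the rotor; origin at the centre of its underside.
- screwdriver: Screwdriver with orange handle lying on the bench, 190 mm long.
- media_bottle: Glass bottle with blue cap, 86 mm across, 180 mm high; origin at the centre of its underside.
- glass_jar: Large open glass jar with a wide neck, 114 mm across, 190 mm high; origin at the centre of its underside.
- wash_bottle: Yellow wash bottle with red spout, 72 mm across, 200 mm high; origin at the centre of its underside.
- tube_rack: White rack, 200 x 90 mm, holding capped tubes that reach 118 mm high; origin at the centre of its underside.
- rover: Small four-wheeled robot car with yellow wheels, about 205 x 160 x 100 mm; origin on the bench under its centre.

How it is judged:
By the outcome, as a careful person would: the job done as asked, in the order asked, and still so for the second after the job is handed in, with the robot touching nothing.
It also fails if it takes over 54 s, if anything falls off the work surface, if the arm or the gripper's body presses on something with over 40 N, if the wrist force passes 120 N, or if a joint passes its speed limit or range.

## Working session

There is one attempt and no reset: what is moved stays moved. The work goes in short steps, Python scripts to look and compute and a tool call to move; the robot and the scene stay as the last step left them, time stands still between calls to the robot, and variables do not carry over. Pictures are saved under pics/ and viewed, about 8 in all and at most 12, crops included, and the job is handed in when it is done.

Besides the shell and the picture viewer there is one more tool, called after "Emit:" as a command line: name --argument value ..., lists and objects as JSON in quotes. drive_tool: Moves the arm, as the interface text tells. Shift numbers are shares of 30 cm and turn numbers shares of 60 degrees, none past 1 either way. Its arguments: {"type":"object","properties":{"motion":{"type":"array","items":{"type":"array"}},"force":{"type":"number"}},"required":["motion"]}

```bash
mkdir -p pics; ls; python3 - <<'E'
from workcell import r
import cv2,numpy as np
s=r.observe(); print({k:np.round(v,4).tolist() for k,v in s.items()})
for n in("top","side"):
    p,d=r.read_camera(n); cv2.imwrite(f"pics/{n}0.png",p[:,:,::-1]); np.save(f"pics/{n}0d.npy",d); np.save(f"pics/{n}0.npy",p)
    c=r.get_calibration(n); print(n,c)
E
```

```text
pics
{'t': 0.0, 'joint_positions': [-1.4756, 0.314, 0.045, 1.3036, 0.0, 1.4312], 'qvel': [0.0025, 0.0001, 0.0001, -0.0005, 0.0001, -0.0006], 'joint_torque': [0.0001, -48.0629, 29.8534, 0.0193, -0.0002, -0.0], 'tcp_pos': [0.1337, -0.5587, 0.2304], 'ee_rot': [-0.0009, 0.9931, 0.1171, 0.0], 'contact_force': [-0.3378, -0.085, -0.1473], 'wrist_torque': [0.0252, -0.019, 0.0061], 'grip_width': 0.0853}
top {'K': array([[465.10543967,   0.        , 333.76584032],
       [  0.        , 465.10543967, 236.80240486],
       [  0.        ,   0.        ,   1.        ]]), 'R': array([[ 0.0222158 , -0.99966751,  0.01308955],
       [-0.99364282, -0.02352346, -0.1100936 ],
       [ 0.1103649 , -0.01056052, -0.99383503]]), 't': array([-0.04625693,  0.50465417,  1.47364011])}
side {'K': array([[481.91340582,   0.        , 314.89754429],
       [  0.        , 481.91340582, 240.60866093],
       [  0.        ,   0.        ,   1.        ]]), 'R': array([[-0.8875667 , -0.46040285, -0.01595522],
       [-0.23516261,  0.48258549, -0.84368821],
       [ 0.39613621, -0.74507749, -0.53659635]]), 't': array([0.40417685, 0.23264734, 1.18848896])}
```

View pics/top0.png

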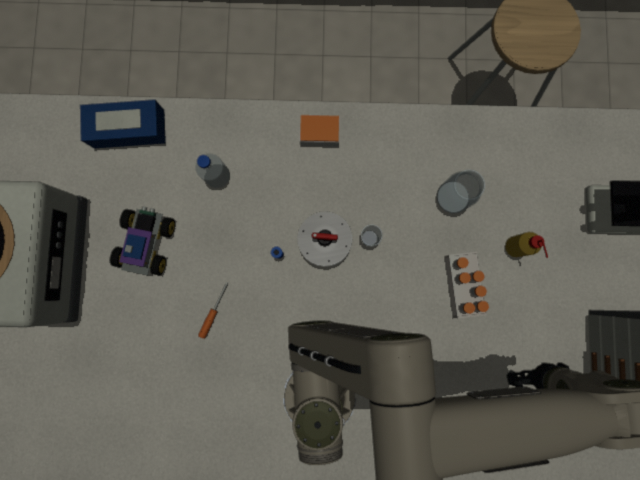

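View pics/side0.png

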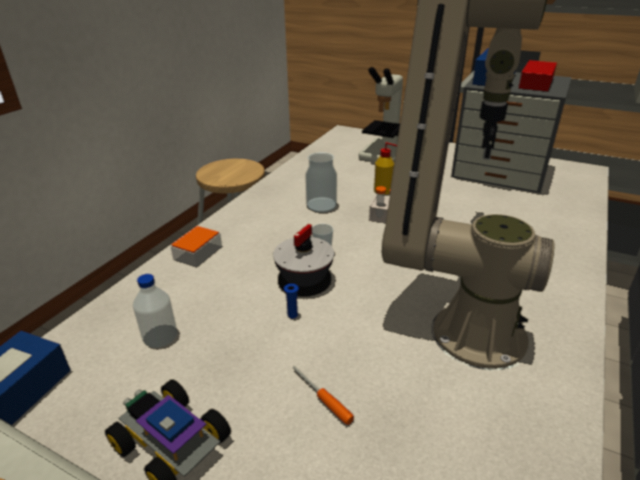

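Top view: the lid is at about (325,240) with the red wing at (324,237). The sleeve is at (277,253) and the beaker at (370,237), one on each side (y) of the rotor. Next I measure the knob, lid and neighbours.

```bash
cat > h.py <<'E'
import numpy as np,cv2
from workcell import r
def cloud(n,d):
    c=r.get_calibration(n); v,u=np.mgrid[:480,:640]
    C=np.stack([(u-c["K"][0,2])/c["K"][0,0]*d,(v-c["K"][1,2])/c["K"][1,1]*d,d],-1)
    return (C-c["t"])@c["R"]
def plane(n,uv,z):
    c=r.get_calibration(n); uv=np.atleast_2d(uv).astype(float)
    q=np.c_[(uv-c["K"][[0,1],2])/c["K"][0,0],np.ones(len(uv))]@c["R"]; o=-c["R"].T@c["t"]
    return o+q*((z-o[2])/q[:,2])[:,None]
def red(p): 
    p=p.astype(int); return (p[...,0]>110)&(p[...,1]<70)&(p[...,2]<70)
E
python3 - <<'E'
from h import *
for n,box in(("top",(205,275,290,360)),("side",(215,262,280,330))):
    p=np.load(f"pics/{n}0.npy");d=np.load(f"pics/{n}0d.npy");P=cloud(n,d)
    m=red(p); k=np.zeros_like(m);k[box[0]:box[1],box[2]:box[3]]=1; m&=k&(d>0)
    Q=P[m]; print(n,m.sum(),Q.min(0),Q.max(0),np.median(Q,0))
    Q=Q[Q[:,2]>np.percentile(Q[:,2],60)-.004]; w,V=np.linalg.eigh(np.cov(Q[:,:2].T)); print("top face mean",Q.mean(0),"axis deg",np.degrees(np.arctan2(V[1,1],V[0,1])),2*np.sqrt(3*w))
    lid=P[k.astype(bool)&(abs(P[...,2]-.1)<.012)]; 
    print("lid",len(lid),lid[:,2].mean(),cv2.minEnclosingCircle(lid[:,:2].astype(np.float32)))
p=np.load("pics/top0.npy");P=cloud("top",np.load("pics/top0d.npy"))
for nm,(u,v) in dict(sleeve=(277,253),beaker=(370,237),bottle=(210,165),jar=(452,197)).items():
    q=P[v-12:v+13,u-14:u+15].reshape(-1,3);q=q[q[:,2]>.05];print(nm,q[:,:2].mean(0),q.max(0),q.min(0))
m=red(p)[205:275,290:360]; print(plane("top",np.c_[np.nonzero(m)[1]+290,np.nonzero(m)[0]+205],.165).mean(0))
cv2.imwrite("pics/crop1.png",np.hstack([cv2.resize(np.load(f"pics/{n}0.npy")[a:a+50,b:b+50,::-1],(400,400),interpolation=cv2.INTER_CUBIC) for n,a,b in(("top",213,299),("side",213,278))]))
E
```

```text
Traceback (most recent call last):
ValueError: zero-size array to reduction operation minimum which has no identity
```

```bash
python3 - <<'E'
from h import *
p=np.load("pics/top0.npy");d=np.load("pics/top0d.npy"); print(p[233:242:2,310:340:3].tolist()); print(np.round(d[230:245:3,305:345:4],3)); print(red(p)[205:275,290:360].sum())
p=np.load("pics/side0.npy");d=np.load("pics/side0d.npy");print(np.round(d[225:255:4,290:320:4],3),red(p)[215:262,280:330].sum())
E
```

```text
[[[112, 111, 107], [95, 50, 47], [93, 53, 50], [75, 26, 24], [72, 24, 24], [56, 23, 21], [45, 24, 23], [85, 79, 76], [125, 123, 118], [120, 119, 114]], [[114, 112, 107], [103, 77, 73], [107, 70, 66], [103, 29, 27], [102, 28, 25], [99, 26, 23], [96, 26, 24], [97, 26, 24], [96, 35, 32], [96, 71, 68]], [[117, 116, 111], [62, 25, 23], [71, 20, 18], [82, 20, 18], [88, 22, 19], [91, 24, 22], [95, 26, 23], [102, 32, 29], [103, 30, 27], [85, 47, 45]], [[119, 119, 114], [53, 50, 48], [41, 35, 34], [23, 8, 7], [26, 8, 6], [30, 5, 4], [42, 9, 8], [51, 8, 7], [56, 10, 10], [84, 72, 69]], [[119, 119, 114], [80, 80, 77], [60, 60, 58], [21, 20, 20], [34, 34, 32], [28, 28, 27], [26, 24, 25], [15, 15, 13], [47, 45, 43], [107, 107, 102]]]
[[1.44  1.426 1.427 1.428 1.401 1.396 1.436 1.434 1.431 1.442]
 [1.438 1.436 1.36  1.36  1.363 1.366 1.398 1.438 1.431 1.441]
 [1.433 1.433 1.358 1.36  1.358 1.366 1.368 1.356 1.364 1.427]
 [1.429 1.43  1.428 1.396 1.396 1.387 1.377 1.374 1.433 1.428]
 [1.432 1.431 1.428 1.429 1.389 1.395 1.402 1.428 1.427 1.428]]
0
[[1.651 1.646 1.654 1.641 1.318 1.318 1.475 1.481]
 [1.623 1.622 1.63  1.299 1.304 1.321 1.48  1.488]
 [1.605 1.603 1.283 1.286 1.308 1.328 1.431 1.497]
 [1.585 1.276 1.275 1.296 1.314 1.337 1.449 1.435]
 [1.382 1.278 1.279 1.298 1.31  1.311 1.379 1.38 ]
 [1.361 1.286 1.288 1.297 1.301 1.313 1.357 1.358]
 [1.343 1.343 1.305 1.301 1.31  1.316 1.342 1.344]
 [1.328 1.324 1.326 1.324 1.322 1.323 1.319 1.327]] 51
```

Image is dark; I'll use a red ratio instead.

```bash
cat >> h.py <<'E'
def red(p):
    p=p.astype(int); return (p[...,0]>40)&(p[...,0]>1.7*p[...,1])&(p[...,0]>1.7*p[...,2])
E
python3 - <<'E'
from h import *
for n,box in(("top",(205,275,290,360)),("side",(215,262,280,330))):
    p=np.load(f"pics/{n}0.npy");d=np.load(f"pics/{n}0d.npy");P=cloud(n,d)
    k=np.zeros((480,640),bool);k[box[0]:box[1],box[2]:box[3]]=1; m=red(p)&k&(d>0)&(P[...,2]>.12)
    Q=P[m]; print(n,m.sum(),Q.min(0),Q.max(0),np.median(Q,0))
    Q=Q[Q[:,2]>np.percentile(Q[:,2],90)-.008]; w,V=np.linalg.eigh(np.cov(Q[:,:2].T)); print("top face mean",len(Q),Q.mean(0),"axis deg",np.degrees(np.arctan2(V[1,1],V[0,1])),2*np.sqrt(3*w))
    k[:]=0; a=(195,285,275,375) if n=="top" else (225,300,260,350); k[a[0]:a[1],a[2]:a[3]]=1
    lid=P[k&(abs(P[...,2]-.1)<.012)]; 
    print("lid",len(lid),np.median(lid[:,2]),cv2.minEnclosingCircle(lid[:,:2].astype(np.float32)))
p=np.load("pics/top0.npy");P=cloud("top",np.load("pics/top0d.npy"))
for nm,(u,v) in dict(sleeve=(277,253),beaker=(370,237),bottle=(210,165),jar=(452,197)).items():
    q=P[v-12:v+13,u-14:u+15].reshape(-1,3);q=q[q[:,2]>.05];print(nm,len(q), q[:,:2].mean(0),q.max(0) if len(q) else 0)
cv2.imwrite("pics/crop1.png",np.hstack([cv2.resize(np.clip(2*np.load(f"pics/{n}0.npy")[a:a+50,b:b+50,::-1].astype(int),0,255).astype(np.uint8),(400,400),interpolation=cv2.INTER_CUBIC) for n,a,b in(("top",213,299),("side",213,278))]))
E
```

```text
top 131 [ 0.48367434 -0.0426583   0.13366551] [0.50494286 0.03080158 0.17490819] [ 0.49146418 -0.00744185  0.16614325]
top face mean 105 [ 0.49277095 -0.00840278  0.16738659] axis deg 85.8752985482506 [0.01513208 0.06696733]
lid 2094 0.09553864239964024 ((0.4883314371109009, -0.004923619329929352), 0.15947888791561127)
side 212 [ 0.48349967 -0.04246935  0.13332024] [0.49934392 0.03477787 0.17389385] [0.48841005 0.00236233 0.1598497 ]
top face mean 91 [4.90416728e-01 3.43009539e-04 1.68362702e-01] axis deg 86.44532715295621 [0.01071745 0.07597757]
lid 1631 0.09833715655515632 ((0.4701833724975586, -0.011982381343841553), 0.17293646931648254)
sleeve 109 [0.44589489 0.13868636] [0.46621367 0.16141414 1.52071984]
beaker 136 [ 0.51009162 -0.150419  ] [ 0.53987435 -0.01880793  1.52071984]
bottle 618 [0.69866543 0.34614085] [0.74807285 0.39604749 1.52071984]
jar 533 [ 0.62221095 -0.38987886] [ 0.67701917 -0.01880793  1.52071984]
```

View pics/crop1.png

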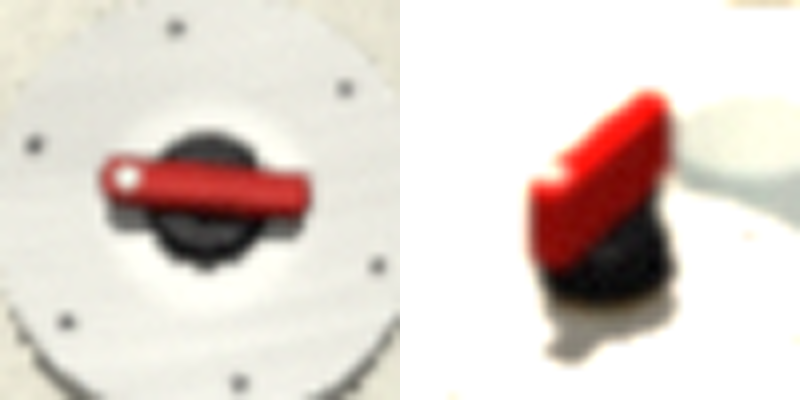

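Crop: the white dot is at crop (128,178), pointing +y, so the knob's yaw is about 86°. Next I refine the axis and height, then work out the move.

```bash
cat >> h.py <<'E'
from scipy.spatial.transform import Rotation as Ro
def tool():
    s=r.observe(); return np.array(s["tcp_pos"]),Ro.from_quat(np.array(s["ee_rot"]),scalar_first=True)
def to(p,yaw):
    t,R=tool(); T=Ro.from_euler("ZX",[yaw,np.pi])
    print("shift",np.round(R.inv().apply(np.array(p)-t)/.3,3),"turn",np.round((R.inv()*T).as_rotvec()/np.radians(60),3))
def knob(tag=None,ax=(.49,-.004)):
    for n in("top","side"):
        if tag: p,d=r.read_camera(n); cv2.imwrite(f"pics/{n}{tag}.png",p[:,:,::-1])
        else: p,d=np.load(f"pics/{n}0.npy"),np.load(f"pics/{n}0d.npy")
        P=cloud(n,d); rad=np.hypot(P[...,0]-ax[0],P[...,1]-ax[1])
        L=P[(d>0)&(rad>.045)&(rad<.078)&(abs(P[...,2]-.1)<.02)]; z0=np.median(L[:,2])
        E=P[(d>0)&(rad<.1)&(abs(P[...,2]-z0)<.006)]
        m=red(p)&(d>0)&(rad<.05)&(P[...,2]>.12); Q=P[m]; zt=np.percentile(Q[:,2],[50,80,90,97])
        F=Q[Q[:,2]>zt[2]-.006]; w,V=np.linalg.eigh(np.cov(F[:,:2].T))
        print(n,"lid z",z0,len(L),"lid circle",cv2.minEnclosingCircle(E[:,:2].astype(np.float32)),"wing z-lid",np.round(zt-z0,4),"c",F.mean(0),"yaw",np.degrees(np.arctan2(V[1,1],V[0,1])),len(F))
E
python3 - <<'E'
from h import *
knob(); to([.491,-.004,.24],np.radians(86))
E
```

```text
top lid z 0.0954810124689693 1322 lid circle ((0.49418938159942627, -0.0047760047018527985), 0.08503159135580063) wing z-lid [0.0707 0.0742 0.0751 0.0766] c [ 0.49264643 -0.00884072  0.16823906] yaw 85.45885147415922 85
side lid z 0.09831618370034426 919 lid circle ((0.4928593039512634, -0.005698688328266144), 0.08779492229223251) wing z-lid [0.0615 0.0709 0.0724 0.0738] c [ 0.49063825 -0.00164832  0.16912367] yaw 86.04883672850116 78
shift [ 1.588 -1.521 -0.029] turn [-1.000e-03 -1.000e-03 -1.209e+00]
```

Emit:
drive_tool --motion '[[1, [0.8, -0.76, -0.1], [0, 0, -0.6]], [1, [0.8, -0.76, -0.1], [0, 0, -0.6]], [1, [0.8, -0.76, -0.1], [0, 0, -0.6]], [1, [0.8, -0.76, -0.1], [0, 0, -0.6]], [1, [0.8, -0.76, -0.1], [0, 0, -0.6]], [1, [0.8, -0.76, -0.1], [0, 0, -0.6]], [1, [0.8, -0.76, -0.1], [0, 0, -0.6]], [1, [0.8, -0.76, -0.1], [0, 0, -0.6]], [1, [0.8, -0.76, -0.1], [0, 0, -0.6]], [1, [0.8, -0.76, -0.1], [0, 0, -0.6]]]' --force 30

```text
t: 1.1
tcp_pos: [0.3138, -0.2822, 0.261]
ee_rot: [-0.0, 0.908, 0.418, -0.0]
contact_force: [-0.4, 0.2, 0.1]
grip_width: 0.0856
```

```bash
python3 -c "
from h import *
print(r.observe()['joint_positions']);to([.493,-.005,.24],np.radians(86))"
```

```text
[-9.22866597e-01  8.31094275e-03 -2.47903863e-01  1.31481292e+00
 -3.79305201e-04  1.35629316e+00]
shift [ 1.09  -0.148  0.07 ] turn [-0.    0.   -0.61]
```

Emit:
drive_tool --motion '[[1, [0.98, -0.148, 0.0], [0, 0, -0.61]], [1, [0.98, -0.148, 0.0], [0, 0, -0.61]], [1, [0.98, -0.148, 0.0], [0, 0, -0.61]], [1, [0.98, -0.148, 0.0], [0, 0, -0.61]], [1, [0.98, -0.148, 0.0], [0, 0, -0.61]], [1, [0.98, -0.148, 0.0], [0, 0, -0.61]], [1, [0.98, -0.148, 0.0], [0, 0, -0.61]], [1, [0.98, -0.148, 0.0], [0, 0, -0.61]], [1, [0.98, -0.148, 0.0], [0, 0, -0.61]], [1, [0.98, -0.148, 0.0], [0, 0, -0.61]]]'

```text
t: 2.1
tcp_pos: [0.471, -0.0311, 0.2612]
ee_rot: [-0.0, 0.732, 0.681, -0.0]
contact_force: [1.0, 0.2, -0.2]
grip_width: 0.0854
```

```bash
python3 -c "
from h import *
print(r.observe()['joint_positions']);to([.493,-.005,.144],np.radians(86))"
```

```text
[-2.35997238e-01  1.05994591e-01 -1.42778445e-01  1.32242345e+00
 -3.49830298e-04  1.40689663e+00]
shift [0.092 0.067 0.39 ] turn [-0.     0.    -0.002]
```

Emit:
drive_tool --motion '[[1, [0.092, 0.067, 0.05], [0, 0, 0]], [1, [0.092, 0.067, 0.1], [0, 0, 0]], [1, [0.092, 0.067, 0.15], [0, 0, 0]], [1, [0.092, 0.067, 0.2], [0, 0, 0]], [1, [0.092, 0.067, 0.25], [0, 0, 0]], [1, [0.092, 0.067, 0.3], [0, 0, 0]], [1, [0.092, 0.067, 0.34], [0, 0, 0]], [1, [0.092, 0.067, 0.37], [0, 0, 0]], [1, [0.092, 0.067, 0.387], [0, 0, 0]], [1, [0.092, 0.067, 0.387], [0, 0, 0]]]'

```text
t: 3.1
tcp_pos: [0.4931, -0.0036, 0.1447]
ee_rot: [-0.0, 0.731, 0.682, -0.0]
contact_force: [-0.1, 0.9, -0.3]
grip_width: 0.0857
```

```bash
python3 - <<'E'
from h import *
to([.493,-.005,.144],np.radians(86))
a=[]
for n,v,u in(("top",200,285),("side",190,260)):
    p,d=r.read_camera(n); a.append(cv2.resize(np.clip(2*p[v:v+80,u:u+80,::-1].astype(int),0,255).astype(np.uint8),(400,400),interpolation=cv2.INTER_CUBIC))
cv2.imwrite("pics/pre.png",np.hstack(a))
E
```

```text
shift [-0.005 -0.     0.002] turn [-0.001  0.     0.   ]
```

View pics/pre.png

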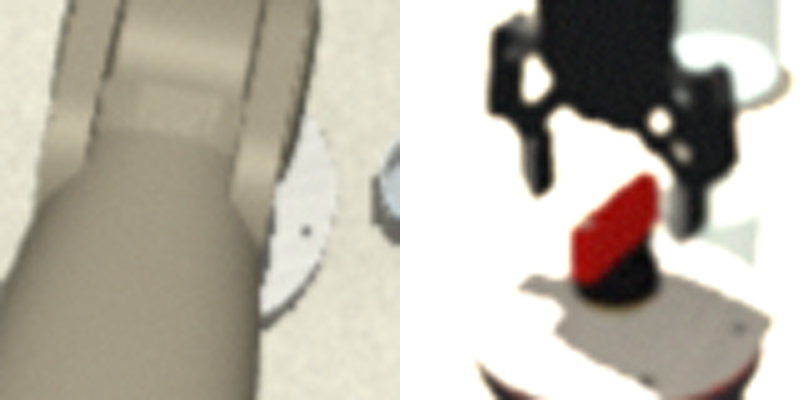

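The side view shows the open fingers straddling the red wing at about crop (615,225). Closing now.

Emit:
drive_tool --motion '[[0, [0, 0, 0], [0, 0, 0]], [0, [0, 0, 0], [0, 0, 0]], [0, [0, 0, 0], [0, 0, 0]], [0, [0, 0, 0], [0, 0, 0]], [0, [0, 0, 0], [0, 0, 0]], [0, [0, 0, 0], [0, 0, 0]], [0, [0, 0, 0], [0, 0, 0]], [0, [0, 0, 0], [0, 0, 0]]]' --force 30

```text
t: 4.0
tcp_pos: [0.4939, -0.0033, 0.1454]
ee_rot: [0.0, 0.731, 0.682, 0.0]
contact_force: [1.8, -0.1, 0.6]
grip_width: 0.0155
```

```bash
python3 -c "
from h import *
s=r.observe();print({k:np.round(s[k],3) for k in('tcp_pos','contact_force','wrist_torque','grip_width','joint_positions')})"
```

```text
{'tcp_pos': array([ 0.494, -0.003,  0.145]), 'contact_force': array([ 1.823, -0.059,  0.561]), 'wrist_torque': array([ 0.079, -0.342,  0.019]), 'grip_width': np.float64(0.016), 'joint_positions': array([-0.169,  0.202, -0.318,  1.05 ,  0.   ,  1.47 ])}
```

Emit:
drive_tool --motion '[[0, [0, 0, -0.001], [0, 0, -0.11]], [0, [0, 0, -0.003], [0, 0, -0.22]], [0, [0, 0, -0.004], [0, 0, -0.33]], [0, [0, 0, -0.005], [0, 0, -0.44]], [0, [0, 0, -0.006], [0, 0, -0.55]], [0, [0, 0, -0.008], [0, 0, -0.66]], [0, [0, 0, -0.009], [0, 0, -0.77]], [0, [0, 0, -0.01], [0, 0, -0.87]], [0, [0, 0, -0.01], [0, 0, -0.87]]]'

```text
t: 4.9
tcp_pos: [0.4922, -0.004, 0.1475]
ee_rot: [-0.001, 0.356, 0.934, -0.001]
contact_force: [-2.4, -3.8, -1.0]
grip_width: 0.0152
```

```bash
cat >> h.py <<'E'
def st():
    s=r.observe();print({k:np.round(s[k],3).tolist() for k in('t','tcp_pos','contact_force','wrist_torque','grip_width','joint_positions')})
E
python3 - <<'E'
from h import *
st();knob("b",(.493,-.004))
E
```

```text
{'t': 4.9, 'tcp_pos': [0.492, -0.004, 0.148], 'contact_force': [-2.391, -3.799, -0.988], 'wrist_torque': [-0.888, 0.355, 0.017], 'grip_width': 0.015, 'joint_positions': [-0.17, 0.2, -0.314, 1.059, -0.002, 0.559]}Traceback (most recent call last):
  File "<stdin>", line 2, in <module>
  File "h.py", line 28, in knob
    m=red(p)&(d>0)&(rad<.05)&(P[...,2]>.12); Q=P[m]; zt=np.percentile(Q[:,2],[50,80,90,97])
                                                        ~~~~~~~~~~~~~^^^^^^^^^^^^^^^^^^^^^^
    return _quantile_unchecked(
        a, q, axis, out, overwrite_input, method, keepdims, weights)
    return _ureduce(a,
                    func=_quantile_ureduce_func,
    ...<5 lines>...
                    overwrite_input=overwrite_input,
                    method=method)
    r = func(a, **kwargs)
    result = _quantile(arr,
                       quantiles=q,
    ...<2 lines>...
                       out=out,
                       weights=wgt)
    slices_having_nans = np.isnan(arr[-1, ...])
                                  ~~~^^^^^^^^^
IndexError: index -1 is out of bounds for axis 0 with size 0
```

Emit:
drive_tool --motion '[[0.4, [0, 0, 0], [0, 0, 0]], [0.4, [0, 0, 0], [0, 0, 0]], [0.4, [0, 0, 0], [0, 0, 0]], [0.4, [0, 0, 0], [0, 0, 0]], [0.4, [0, 0, 0], [0, 0, 0]]]'

```text
t: 5.45
tcp_pos: [0.4936, -0.0031, 0.1483]
ee_rot: [0.0, 0.356, 0.934, 0.0]
contact_force: [-0.3, 1.0, -0.4]
grip_width: 0.0343
```

```bash
python3 - <<'E'
from h import *
st()
for f in (None,"side"):
    if f: p,d=r.read_camera("side")
    else: p,d=np.load("pics/side0.npy"),np.load("pics/side0d.npy")
    P=cloud("side",d);rad=np.hypot(P[...,0]-.493,P[...,1]+.004)
    Q=P[red(p)&(d>0)&(rad<.05)&(P[...,2]>.11)];print(len(Q),np.percentile(Q[:,2],[2,10,50,90,97]))
cv2.imwrite("pics/rel1.png",cv2.resize(np.clip(2*p[190:270,260:340,::-1].astype(int),0,255).astype(np.uint8),(560,560),interpolation=cv2.INTER_CUBIC))
E
```

```text
{'t': 5.45, 'tcp_pos': [0.494, -0.003, 0.148], 'contact_force': [-0.3, 0.969, -0.359], 'wrist_torque': [-0.013, 0.036, -0.014], 'grip_width': 0.034, 'joint_positions': [-0.169, 0.2, -0.313, 1.058, 0.0, 0.56]}
212 [0.13631647 0.14337591 0.1598497  0.17069643 0.17211593]
166 [0.13047777 0.14028067 0.15912662 0.16760486 0.16936554]
```

View pics/rel1.png

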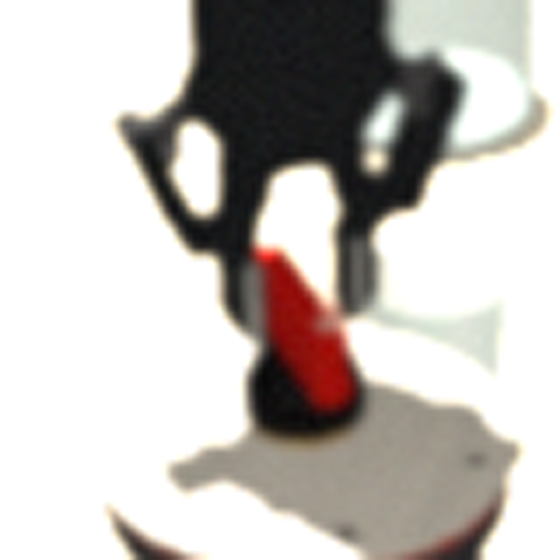

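The wing's highest points are about 3 mm lower than before and the hub's bottom edge is about 1.6 px lower (row ~252 against 250.5). Unclicked it would have risen about 3 mm, so it has probably clicked. To be certain, I back it on a little further (total past 2.2 for any start), release and compare.

Emit:
drive_tool --motion '[[0, [0, 0, 0], [0, 0, 0]], [0, [0, 0, 0], [0, 0, 0]], [0, [0, 0, 0], [0, 0, 0]], [0, [0, 0, 0], [0, 0, 0]], [0, [0, 0, -0.002], [0, 0, -0.14]], [0, [0, 0, -0.003], [0, 0, -0.28]], [0, [0, 0, -0.005], [0, 0, -0.42]], [0, [0, 0, -0.007], [0, 0, -0.57]], [0, [0, 0, -0.007], [0, 0, -0.57]], [0.5, [0, 0, -0.007], [0, 0, -0.57]]]'

```text
t: 6.5
tcp_pos: [0.4934, -0.0032, 0.1501]
ee_rot: [-0.0, 0.066, 0.998, 0.0]
contact_force: [0.3, 0.2, 0.3]
grip_width: 0.0282
```

Emit:
drive_tool --motion '[[1, [0, 0, 0], [0, 0, 0]], [1, [0, 0, 0], [0, 0, 0]], [1, [0, 0, -0.1], [0, 0, 0]], [1, [0, 0, -0.2], [0, 0, 0]], [1, [0, 0, -0.2], [0, 0, 0]], [1, [0, 0, -0.2], [0, 0, 0]]]'

```text
t: 7.1
tcp_pos: [0.4942, -0.0031, 0.2108]
ee_rot: [0.001, 0.066, 0.998, 0.0]
contact_force: [-0.5, -0.3, -0.8]
grip_width: 0.0853
```

```bash
python3 - <<'E'
from h import *
st()
a=[]
for f in (None,"side"):
    if f: p,d=r.read_camera("side")
    else: p,d=np.load("pics/side0.npy"),np.load("pics/side0d.npy")
    P=cloud("side",d);rad=np.hypot(P[...,0]-.493,P[...,1]+.004)
    m=red(p)&(d>0)&(rad<.05)&(P[...,2]>.11)
    Q=P[m];print(len(Q),np.percentile(Q[:,2],[2,10,50,90,97]))
    print("hub column bright",p[232:260,304].sum(1).tolist())
    a.append(cv2.resize(np.clip(2*p[213:263,278:328,::-1].astype(int),0,255).astype(np.uint8),(400,400),interpolation=cv2.INTER_CUBIC))
cv2.imwrite("pics/rel2.png",np.hstack(a))
E
```

```text
{'t': 7.1, 'tcp_pos': [0.494, -0.003, 0.211], 'contact_force': [-0.535, -0.329, -0.779], 'wrist_torque': [0.046, 0.013, 0.059], 'grip_width': 0.085, 'joint_positions': [-0.169, 0.163, -0.2, 1.206, 0.0, -0.038]}
212 [0.13631647 0.14337591 0.1598497  0.17069643 0.17211593]
hub column bright [105, 83, 79, 70, 70, 68, 75, 67, 56, 42, 30, 44, 60, 41, 32, 23, 16, 19, 39, 86, 142, 175, 199, 281, 406, 472, 486, 487]
269 [0.13591334 0.14077846 0.15621579 0.16813999 0.1697244 ]
hub column bright [90, 95, 92, 86, 89, 96, 92, 90, 91, 80, 64, 42, 30, 28, 22, 23, 28, 23, 30, 66, 135, 190, 215, 223, 222, 222, 223, 226]
```

View pics/rel2.png

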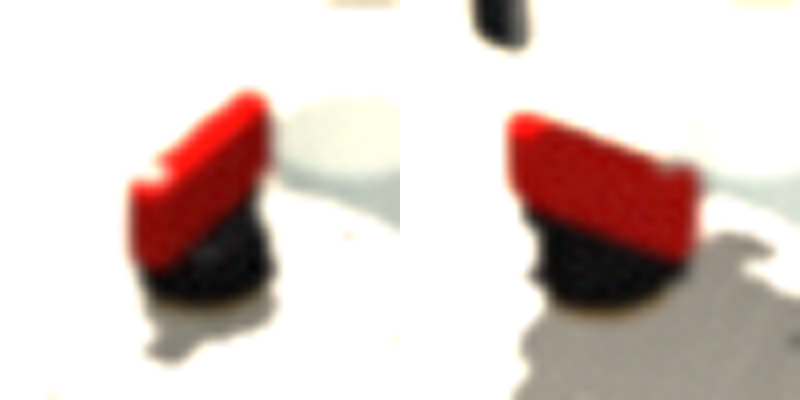

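The knob now sits about 2.5 mm lower than at the start even after 86° anticlockwise (hub bottom at crop row 310 against 300). Unclicked it would be 5 mm higher, so the click is certain. Next: regrip and turn clockwise, sinking with it.

Emit:
drive_tool --motion '[[1, [0, 0, 0.1], [0, 0, 0]], [1, [0, 0, 0.18], [0, 0, 0]], [1, [0, 0, 0.215], [0, 0, 0]], [1, [0, 0, 0.215], [0, 0, 0]], [0, [0, 0, 0.215], [0, 0, 0]], [0, [0, 0, 0.215], [0, 0, 0]], [0, [0, 0, 0.215], [0, 0, 0]], [0, [0, 0, 0.215], [0, 0, 0]], [0, [0, 0, 0.215], [0, 0, 0]], [0, [0, 0, 0.215], [0, 0, 0]]]' --force 30

```text
t: 8.15
tcp_pos: [0.4938, -0.0048, 0.1465]
ee_rot: [0.001, 0.066, 0.998, -0.002]
contact_force: [-1.8, -4.8, 2.7]
grip_width: 0.0152
```

Emit:
drive_tool --motion '[[0, [0, 0, 0.001], [0, 0, 0.12]], [0, [0, 0, 0.003], [0, 0, 0.24]], [0, [0, 0, 0.004], [0, 0, 0.36]], [0, [0, 0, 0.006], [0, 0, 0.48]], [0, [0, 0, 0.007], [0, 0, 0.6]], [0, [0, 0, 0.008], [0, 0, 0.72]], [0, [0, 0, 0.01], [0, 0, 0.84]], [0, [0, 0, 0.011], [0, 0, 0.96]], [0, [0, 0, 0.011], [0, 0, 0.96]]]'

```text
t: 9.05
tcp_pos: [0.4943, -0.0047, 0.1433]
ee_rot: [0.002, 0.539, 0.842, -0.001]
contact_force: [0.4, -5.5, 2.6]
grip_width: 0.015
```

```bash
python3 -c "
from h import *
st()"
```

```text
{'t': 9.05, 'tcp_pos': [0.494, -0.005, 0.143], 'contact_force': [0.432, -5.519, 2.587], 'wrist_torque': [-1.195, -0.123, -0.11], 'grip_width': 0.015, 'joint_positions': [-0.17, 0.203, -0.322, 1.044, -0.003, 0.969]}
```

Emit:
drive_tool --motion '[[0, [0, 0, 0.001], [0, 0, 0.12]], [0, [0, 0, 0.003], [0, 0, 0.24]], [0, [0, 0, 0.004], [0, 0, 0.36]], [0, [0, 0, 0.006], [0, 0, 0.48]], [0, [0, 0, 0.007], [0, 0, 0.6]], [0, [0, 0, 0.008], [0, 0, 0.72]], [0, [0, 0, 0.01], [0, 0, 0.84]], [0, [0, 0, 0.011], [0, 0, 0.96]], [0, [0, 0, 0.011], [0, 0, 0.96]]]'

```text
t: 9.95
tcp_pos: [0.4944, -0.0051, 0.14]
ee_rot: [0.002, 0.878, 0.478, -0.0]
contact_force: [-0.1, -5.6, 1.5]
grip_width: 0.0154
```

```bash
python3 -c "
from h import *
st()"
```

```text
{'t': 9.95, 'tcp_pos': [0.494, -0.005, 0.14], 'contact_force': [-0.117, -5.603, 1.485], 'wrist_torque': [-1.413, -0.112, -0.071], 'grip_width': 0.015, 'joint_positions': [-0.171, 0.206, -0.327, 1.035, -0.004, 1.974]}
```

Emit:
drive_tool --motion '[[0, [0, 0, 0.001], [0, 0, 0.06]], [0, [0, 0, 0.002], [0, 0, 0.12]], [0, [0, 0, 0.003], [0, 0, 0.18]], [0, [0, 0, 0.003], [0, 0, 0.24]], [0, [0, 0, 0.003], [0, 0, 0.24]]]'

```text
t: 10.45
tcp_pos: [0.4945, -0.0052, 0.1391]
ee_rot: [0.002, 0.931, 0.365, 0.0]
contact_force: [0.2, -6.5, 2.6]
grip_width: 0.0151
```

```bash
python3 -c "
from h import *
st()"
```

```text
{'t': 10.45, 'tcp_pos': [0.494, -0.005, 0.139], 'contact_force': [0.165, -6.461, 2.584], 'wrist_torque': [-1.62, -0.117, -0.081], 'grip_width': 0.015, 'joint_positions': [-0.171, 0.206, -0.328, 1.033, -0.004, 2.224]}
```

Emit:
drive_tool --motion '[[0, [0, 0, 0.001], [0, 0, 0.06]], [0, [0, 0, 0.001], [0, 0, 0.12]], [0, [0, 0, 0.002], [0, 0, 0.18]], [0, [0, 0, 0.002], [0, 0, 0.18]]]'

```text
t: 10.85
tcp_pos: [0.4944, -0.0053, 0.1385]
ee_rot: [0.002, 0.961, 0.276, 0.0]
contact_force: [-0.6, -7.0, 2.0]
grip_width: 0.0153
```

```bash
python3 -c "
from h import *
st()"
```

```text
{'t': 10.85, 'tcp_pos': [0.494, -0.005, 0.138], 'contact_force': [-0.627, -7.021, 1.981], 'wrist_torque': [-1.619, -0.075, -0.036], 'grip_width': 0.015, 'joint_positions': [-0.171, 0.207, -0.329, 1.032, -0.004, 2.412]}
```

Emit:
drive_tool --motion '[[0, [0, 0, 0.001], [0, 0, 0.06]], [0, [0, 0, 0.001], [0, 0, 0.12]], [0, [0, 0, 0.002], [0, 0, 0.18]], [0, [0, 0, 0.002], [0, 0, 0.18]]]'

```text
t: 11.25
tcp_pos: [0.4944, -0.0054, 0.1381]
ee_rot: [0.003, 0.983, 0.184, 0.001]
contact_force: [-1.3, -7.5, 2.6]
grip_width: 0.0155
```

```bash
python3 -c "
from h import *
st()"
```

```text
{'t': 11.25, 'tcp_pos': [0.494, -0.005, 0.138], 'contact_force': [-1.344, -7.512, 2.602], 'wrist_torque': [-1.723, 0.099, -0.018], 'grip_width': 0.016, 'joint_positions': [-0.171, 0.207, -0.33, 1.031, -0.004, 2.601]}
```

Emit:
drive_tool --motion '[[0, [0, 0, 0.001], [0, 0, 0.06]], [0, [0, 0, 0.001], [0, 0, 0.12]], [0, [0, 0, 0.002], [0, 0, 0.18]], [0, [0, 0, 0.002], [0, 0, 0.18]]]'

```text
t: 11.65
tcp_pos: [0.4945, -0.0054, 0.138]
ee_rot: [0.003, 0.996, 0.091, 0.001]
contact_force: [-2.3, -8.1, 6.4]
grip_width: 0.015
```

```bash
python3 - <<'E'
from h import *
st()
p,d=r.read_camera("side")
cv2.imwrite("pics/cw.png",cv2.resize(np.clip(2*p[190:270,260:340,::-1].astype(int),0,255).astype(np.uint8),(560,560),interpolation=cv2.INTER_CUBIC))
E
```

```text
{'t': 11.65, 'tcp_pos': [0.494, -0.005, 0.138], 'contact_force': [-2.264, -8.12, 6.42], 'wrist_torque': [-1.734, 0.362, -0.072], 'grip_width': 0.015, 'joint_positions': [-0.171, 0.207, -0.331, 1.03, -0.005, 2.789]}
```

View pics/cw.png

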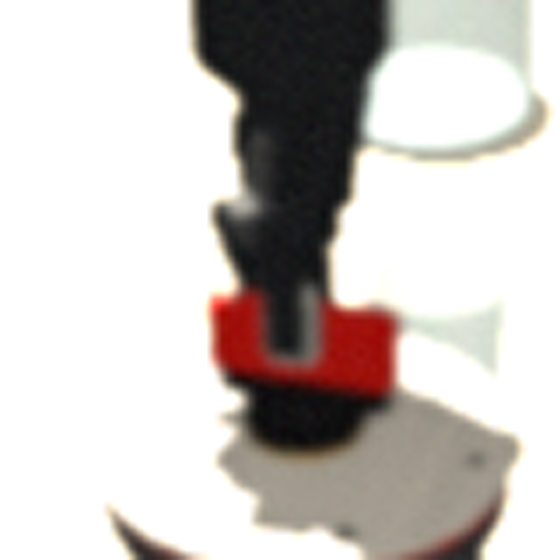

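Emit:
drive_tool --motion '[[0, [0, 0, 0.001], [0, 0, 0.05]], [0, [0, 0, 0.002], [0, 0, 0.1]], [0, [0, 0, 0.002], [0, 0, 0.1]]]'

```text
t: 12.0
tcp_pos: [0.4945, -0.0053, 0.138]
ee_rot: [0.003, 0.999, 0.039, 0.001]
contact_force: [-3.0, -6.5, 11.2]
grip_width: 0.0153
```

```bash
python3 -c "
from h import *
st()"
```

```text
{'t': 12.0, 'tcp_pos': [0.494, -0.005, 0.138], 'contact_force': [-3.001, -6.532, 11.18], 'wrist_torque': [-1.668, 0.726, 0.159], 'grip_width': 0.015, 'joint_positions': [-0.17, 0.207, -0.331, 1.029, -0.005, 2.893]}
```

Emit:
drive_tool --motion '[[0, [0, 0, 0], [0, 0, 0.05]], [0, [0, 0, 0], [0, 0, 0.1]], [0, [0, 0, 0], [0, 0, 0.1]]]'

```text
t: 12.3
tcp_pos: [0.4944, -0.005, 0.1379]
ee_rot: [0.002, 1.0, -0.013, 0.001]
contact_force: [-2.0, -5.7, 11.4]
grip_width: 0.0153
```

```bash
python3 -c "
from h import *
st()"
```

```text
{'t': 12.3, 'tcp_pos': [0.494, -0.005, 0.138], 'contact_force': [-2.032, -5.674, 11.352], 'wrist_torque': [-1.431, 0.734, 0.575], 'grip_width': 0.015, 'joint_positions': [-0.17, 0.207, -0.331, 1.03, -0.004, 2.997]}
```

Twist moment jumped to 0.58 N·m with the wing's axis at world yaw ≈ 0, so it is at the stop. I'll let go, rise and check.

Emit:
drive_tool --motion '[[1, [0, 0, 0], [0, 0, 0]], [1, [0, 0, 0], [0, 0, 0]], [1, [0, 0, 0], [0, 0, 0]], [1, [0, 0, 0], [0, 0, 0]], [1, [0, 0, -0.1], [0, 0, 0]], [1, [0, 0, -0.2], [0, 0, 0]], [1, [0, 0, -0.3], [0, 0, 0]], [1, [0, 0, -0.4], [0, 0, 0]]]'

```text
t: 13.1
tcp_pos: [0.4931, -0.003, 0.2567]
ee_rot: [-0.0, 1.0, -0.013, -0.0]
contact_force: [0.5, 0.5, 0.7]
grip_width: 0.0853
```

Emit:
drive_tool --motion '[[1, [-0.2, -0.1, -0.1], [0, 0, 0]], [1, [-0.3, -0.2, -0.1], [0, 0, 0]], [1, [-0.4, 0, -0.1], [0, 0, 0]], [1, [-0.4, 0.3, -0.1], [0, 0, 0]], [1, [-0.4, 0.5, -0.1], [0, 0, 0]], [1, [-0.4, 0.7, -0.1], [0, 0, 0]], [1, [-0.4, 0.9, -0.1], [0, 0, 0]], [1, [-0.4, 0.9, -0.1], [0, 0, 0]], [1, [-0.4, 0.9, -0.1], [0, 0, 0]]]'

```text
t: 14.0
tcp_pos: [0.3657, -0.2729, 0.2855]
ee_rot: [0.0, 1.0, -0.014, 0.0]
contact_force: [1.9, 0.0, -0.1]
grip_width: 0.0855
```

```bash
python3 - <<'E'
from h import *
st(); knob("end",(.494,-.004))
a=[]
for n,v,u in(("top",200,285),("side",213,278)):
    w=80 if n=="top" else 50
    p=cv2.imread(f"pics/{n}end.png"); a.append(cv2.resize(np.clip(2*p[v:v+w,u:u+w].astype(int),0,255).astype(np.uint8),(400,400),interpolation=cv2.INTER_CUBIC))
cv2.imwrite("pics/end.png",np.hstack(a))
E
```

```text
{'t': 14.0, 'tcp_pos': [0.366, -0.273, 0.286], 'contact_force': [1.868, 0.048, -0.057], 'wrist_torque': [0.016, -0.031, -0.003], 'grip_width': 0.085, 'joint_positions': [-0.817, 0.071, -0.123, 1.377, -0.0, 2.353]}
top lid z 0.0954356790124741 1323 lid circle ((0.4940265715122223, -0.004640626255422831), 0.084843210875988) wing z-lid [0.0606 0.0639 0.0646 0.0663] c [ 0.4891835  -0.00525745  0.1576288 ] yaw -171.6578114711499 82
side lid z 0.09853770748449546 808 lid circle ((0.49270495772361755, -0.00410318560898304), 0.08715575933456421) wing z-lid [0.0495 0.0588 0.0607 0.0621] c [ 0.48800775 -0.00274774  0.15787997] yaw -168.66720678462934 102
```

View pics/end.png

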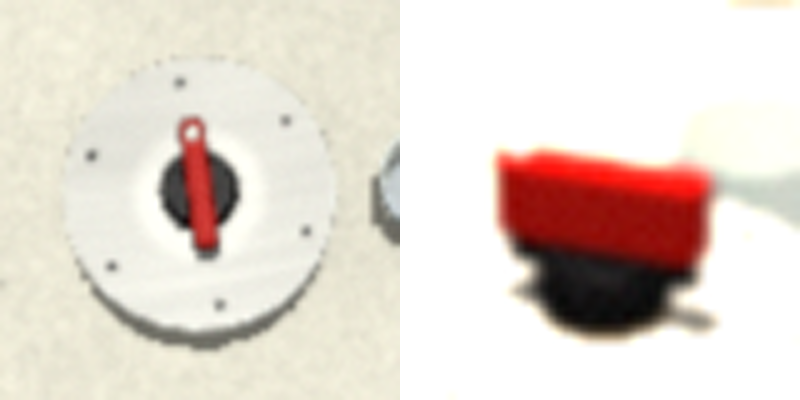

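The knob is down about 11 mm (gap ≈ 0) and the dot points to about +x. But its yaw is 8–11°, while the fingers ended at −1.5°, so they slipped at the end. I'll regrip more firmly and try further clockwise to confirm the stop.

```bash
python3 -c "
from h import *
to([.4935,-.0045,.20],np.radians(9))"
```

```text
shift [ 0.397 -0.91   0.283] turn [ 0.    0.   -0.18]
```

Emit:
drive_tool --motion '[[1, [0.397, -0.91, 0.05], [0, 0, -0.18]], [1, [0.397, -0.91, 0.05], [0, 0, -0.18]], [1, [0.397, -0.91, 0.05], [0, 0, -0.18]], [1, [0.397, -0.91, 0.05], [0, 0, -0.18]], [1, [0.397, -0.91, 0.05], [0, 0, -0.18]], [1, [0.397, -0.91, 0.05], [0, 0, -0.18]], [1, [0.397, -0.91, 0.05], [0, 0, -0.18]], [1, [0.397, -0.91, 0.15], [0, 0, -0.18]], [1, [0.397, -0.91, 0.283], [0, 0, -0.18]], [1, [0.397, -0.91, 0.283], [0, 0, -0.18]]]'

```text
t: 15.1
tcp_pos: [0.4881, 0.001, 0.1961]
ee_rot: [-0.001, 0.997, 0.081, -0.005]
contact_force: [0.0, -0.1, -0.5]
grip_width: 0.0856
```

```bash
python3 -c "
from h import *
to([.4935,-.0045,.138],np.radians(9))"
```

```text
shift [0.017 0.022 0.194] turn [-0.003  0.01   0.005]
```

Emit:
drive_tool --motion '[[1, [0, 0, 0], [0, 0, 0]], [1, [0, 0, 0.1], [0, 0, 0]], [1, [0, 0, 0.2], [0, 0, 0]], [1, [0, 0, 0.2], [0, 0, 0]], [0, [0, 0, 0.2], [0, 0, 0]], [0, [0, 0, 0.2], [0, 0, 0]], [0, [0, 0, 0.2], [0, 0, 0]], [0, [0, 0, 0.2], [0, 0, 0]], [0, [0, 0, 0.2], [0, 0, 0]], [0, [0, 0, 0.2], [0, 0, 0]]]' --force 60

```text
t: 16.1
tcp_pos: [0.4943, -0.0039, 0.1428]
ee_rot: [0.004, 0.997, 0.08, 0.001]
contact_force: [-0.5, -12.1, 5.3]
grip_width: 0.0144
```

```bash
python3 -c "
from h import *
st();print(tool()[1].as_matrix()[:2,0])"
```

```text
{'t': 16.1, 'tcp_pos': [0.494, -0.004, 0.143], 'contact_force': [-0.461, -12.094, 5.323], 'wrist_torque': [-2.517, 0.214, -0.039], 'grip_width': 0.014, 'joint_positions': [-0.166, 0.202, -0.324, 1.04, -0.008, 2.817]}
[0.98732541 0.1586962 ]
```

Emit:
drive_tool --motion '[[0, [0, 0, 0], [0, 0, 0.03]], [0, [0, 0, 0], [0, 0, 0.06]], [0, [0, 0, 0], [0, 0, 0.06]]]'

```text
t: 16.4
tcp_pos: [0.4943, -0.0038, 0.1428]
ee_rot: [0.004, 0.999, 0.048, 0.002]
contact_force: [0.2, -11.1, 5.2]
grip_width: 0.0146
```

```bash
python3 -c "
from h import *
st();print(tool()[1].as_matrix()[:2,0])"
```

```text
{'t': 16.4, 'tcp_pos': [0.494, -0.004, 0.143], 'contact_force': [0.211, -11.065, 5.239], 'wrist_torque': [-2.478, 0.138, 0.092], 'grip_width': 0.015, 'joint_positions': [-0.166, 0.202, -0.324, 1.04, -0.007, 2.88]}
[0.99538336 0.09594046]
```

Emit:
drive_tool --motion '[[0, [0, 0, 0], [0, 0, 0.03]], [0, [0, 0, 0], [0, 0, 0.06]], [0, [0, 0, 0], [0, 0, 0.06]]]'

```text
t: 16.7
tcp_pos: [0.4944, -0.0037, 0.1428]
ee_rot: [0.004, 1.0, 0.017, 0.002]
contact_force: [0.7, -12.3, 5.4]
grip_width: 0.0141
```

```bash
python3 -c "
from h import *
st();print(tool()[1].as_matrix()[:2,0])"
```

```text
{'t': 16.7, 'tcp_pos': [0.494, -0.004, 0.143], 'contact_force': [0.667, -12.33, 5.379], 'wrist_torque': [-2.286, 0.056, 0.284], 'grip_width': 0.014, 'joint_positions': [-0.166, 0.202, -0.324, 1.04, -0.007, 2.942]}
[0.99942318 0.03379443]
```

Emit:
drive_tool --motion '[[0, [0, 0, 0], [0, 0, 0.04]], [0, [0, 0, 0], [0, 0, 0.08]], [0, [0, 0, 0], [0, 0, 0.11]], [0, [0, 0, 0], [0, 0, 0.11]]]'

```text
t: 17.1
tcp_pos: [0.4945, -0.0042, 0.1429]
ee_rot: [0.004, 0.999, -0.041, 0.002]
contact_force: [0.2, -15.2, 5.3]
grip_width: 0.0141
```

```bash
python3 -c "
from h import *
st();print(tool()[1].as_matrix()[:2,0])"
```

```text
{'t': 17.1, 'tcp_pos': [0.494, -0.004, 0.143], 'contact_force': [0.174, -15.235, 5.334], 'wrist_torque': [-2.674, 0.02, -0.268], 'grip_width': 0.014, 'joint_positions': [-0.166, 0.202, -0.324, 1.039, -0.008, 3.058]}
[ 0.99659309 -0.08235398]
```

Emit:
drive_tool --motion '[[1, [0, 0, 0], [0, 0, 0]], [1, [0, 0, 0], [0, 0, 0]], [1, [0, 0, 0], [0, 0, 0]], [1, [0, 0, 0], [0, 0, 0]], [1, [0, 0, -0.1], [0, 0, 0]], [1, [0, 0, -0.2], [0, 0, 0]], [1, [0, 0, -0.3], [0, 0, 0]], [1, [0, 0, -0.4], [0, 0, 0]]]'

```text
t: 17.9
tcp_pos: [0.4923, 0.0001, 0.2621]
ee_rot: [-0.0, 0.999, -0.039, -0.0]
contact_force: [-0.0, -0.2, -0.5]
grip_width: 0.0853
```

Emit:
drive_tool --motion '[[1, [-0.2, -0.1, -0.1], [0, 0, 0]], [1, [-0.3, -0.2, -0.1], [0, 0, 0]], [1, [-0.4, 0, -0.1], [0, 0, -0.1]], [1, [-0.4, 0.3, -0.1], [0, 0, -0.2]], [1, [-0.4, 0.5, -0.1], [0, 0, -0.2]], [1, [-0.4, 0.7, -0.1], [0, 0, -0.2]], [1, [-0.4, 0.9, -0.1], [0, 0, -0.2]], [1, [-0.4, 0.9, -0.1], [0, 0, -0.2]], [1, [-0.4, 0.9, -0.1], [0, 0, -0.2]]]'

```text
t: 18.8
tcp_pos: [0.3511, -0.2627, 0.2909]
ee_rot: [0.0, 0.998, 0.064, 0.0]
contact_force: [0.2, -0.3, -0.2]
grip_width: 0.0849
```

```bash
python3 - <<'E'
from h import *
st(); knob("end2",(.494,-.004))
for n in("end","end2"):
    p=cv2.imread(f"pics/top{n}.png")[:,:,::-1]; m=red(p); m[:205]=0;m[275:]=0;m[:,:290]=0;m[:,360:]=0
    v,u=np.nonzero(m); Q=plane("top",np.c_[u,v],.15); w,V=np.linalg.eigh(np.cov(Q[:,:2].T)); print(n,len(u),np.degrees(np.arctan2(V[1,1],V[0,1])))
E
```

```text
{'t': 18.8, 'tcp_pos': [0.351, -0.263, 0.291], 'contact_force': [0.162, -0.285, -0.204], 'wrist_torque': [0.073, -0.044, 0.019], 'grip_width': 0.085, 'joint_positions': [-0.826, 0.035, -0.148, 1.387, -0.0, 2.188]}
top lid z 0.09539253435059497 1318 lid circle ((0.49396994709968567, -0.004626198671758175), 0.08491885662078857) wing z-lid [0.0598 0.0627 0.0642 0.066 ] c [ 0.48813508 -0.00409839  0.15701212] yaw 170.59517419812335 82
side lid z 0.09846140966100969 829 lid circle ((0.4935492277145386, -0.0050362711772322655), 0.08687040209770203) wing z-lid [0.0504 0.0599 0.0614 0.0626] c [ 0.48923399 -0.00095765  0.15851105] yaw 171.635602315445 99
end 117 -171.61541786569114
end2 122 170.15170804573143
```

```bash
python3 - <<'E'
import cv2,numpy as np
a=[]
for n in("end","end2"):
    b=[]
    for c,v,u in(("top",213,299),("side",213,278)):
        p=cv2.imread(f"pics/{c}{n}.png"); b.append(cv2.resize(np.clip(1.7*p[v:v+50,u:u+50].astype(int),0,255).astype(np.uint8),(300,300),interpolation=cv2.INTER_CUBIC))
    a.append(np.hstack(b))
cv2.imwrite("pics/cmp.png",np.vstack(a))
E
```

```text
(no output)
```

View pics/cmp.png

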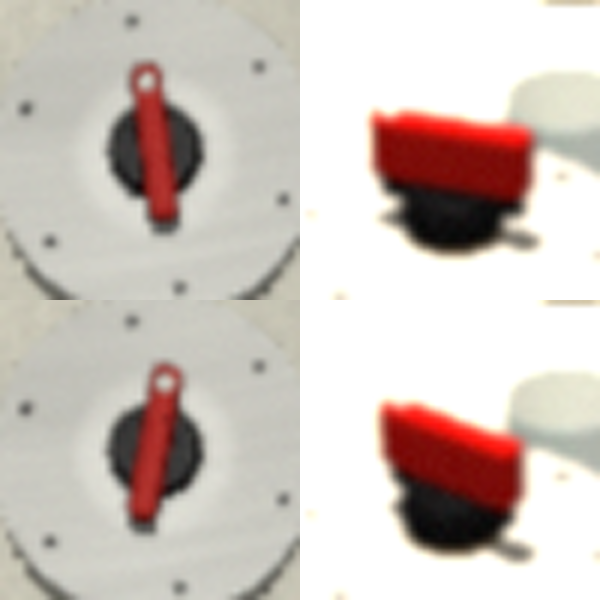

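Top row (before) against bottom row (after): the wing moved from about +8° to about −8.5°, so the first "stop" was only slip. I'll regrip the other way round, since joint 6 is near its limit, centre better in y, and turn clockwise with room to spare.

Emit:
drive_tool --motion '[[1, [0, 0, 0], [0, 0, -0.14]], [1, [0, 0, 0], [0, 0, -0.28]], [1, [0, 0, 0], [0, 0, -0.42]], [1, [0, 0, 0], [0, 0, -0.56]], [1, [0, 0, 0], [0, 0, -0.7]], [1, [0, 0, 0], [0, 0, -0.84]], [1, [0, 0, 0], [0, 0, -0.98]], [1, [0, 0, 0], [0, 0, -0.98]]]'

```text
t: 19.7
tcp_pos: [0.3518, -0.2588, 0.291]
ee_rot: [-0.0, 0.837, 0.547, 0.0]
contact_force: [-0.0, -0.2, 0.3]
grip_width: 0.0851
```

Emit:
drive_tool --motion '[[1, [0, 0, 0], [0, 0, -0.14]], [1, [0, 0, 0], [0, 0, -0.28]], [1, [0, 0, 0], [0, 0, -0.42]], [1, [0, 0, 0], [0, 0, -0.56]], [1, [0, 0, 0], [0, 0, -0.7]], [1, [0, 0, 0], [0, 0, -0.84]], [1, [0, 0, 0], [0, 0, -0.98]], [1, [0, 0, 0], [0, 0, -0.98]], [1, [0, 0, 0], [0, 0, -0.98]]]'

```text
t: 20.6
tcp_pos: [0.3517, -0.2594, 0.291]
ee_rot: [-0.0, 0.463, 0.886, 0.0]
contact_force: [0.3, 0.4, -0.6]
grip_width: 0.0853
```

```bash
python3 -c "
from h import *
st();to([.4935,-.0055,.22],np.radians(171.5))"
```

```text
{'t': 20.6, 'tcp_pos': [0.352, -0.259, 0.291], 'contact_force': [0.309, 0.435, -0.588], 'wrist_torque': [0.017, 0.027, 0.017], 'grip_width': 0.085, 'joint_positions': [-0.82, 0.033, -0.15, 1.388, 0.0, 0.144]}
shift [0.426 0.871 0.237] turn [ 0.    -0.    -0.779]
```

Emit:
drive_tool --motion '[[1, [0.426, 0.871, 0], [0, 0, -0.12]], [1, [0.426, 0.871, 0], [0, 0, -0.24]], [1, [0.426, 0.871, 0], [0, 0, -0.36]], [1, [0.426, 0.871, 0], [0, 0, -0.48]], [1, [0.426, 0.871, 0], [0, 0, -0.6]], [1, [0.426, 0.871, 0], [0, 0, -0.7]], [1, [0.426, 0.871, 0.05], [0, 0, -0.779]], [1, [0.426, 0.871, 0.15], [0, 0, -0.779]], [1, [0.426, 0.871, 0.237], [0, 0, -0.779]], [1, [0.426, 0.871, 0.237], [0, 0, -0.779]]]' --force 50

```text
t: 21.6
tcp_pos: [0.4897, -0.0043, 0.2165]
ee_rot: [-0.003, 0.073, 0.997, 0.0]
contact_force: [0.3, -0.2, -0.5]
grip_width: 0.0857
```

Emit:
drive_tool --motion '[[1, [0, 0, 0], [0, 0, 0]], [1, [0, 0, 0], [0, 0, 0]]]'

```text
t: 21.8
tcp_pos: [0.493, -0.0054, 0.2215]
ee_rot: [0.001, 0.072, 0.997, -0.0]
contact_force: [0.5, -0.8, -0.9]
grip_width: 0.0851
```

```bash
python3 -c "
from h import *
st();to([.4935,-.0055,.14],np.radians(171.5))"
```

```text
{'t': 21.8, 'tcp_pos': [0.493, -0.005, 0.221], 'contact_force': [0.528, -0.808, -0.863], 'wrist_torque': [-0.001, -0.029, 0.028], 'grip_width': 0.085, 'joint_positions': [-0.174, 0.156, -0.182, 1.231, -0.0, -0.029]}
shift [-0.001  0.     0.272] turn [-0.     0.002  0.003]
```

Emit:
drive_tool --motion '[[1, [0, 0, 0.12], [0, 0, 0]], [1, [0, 0, 0.22], [0, 0, 0]], [1, [0, 0, 0.27], [0, 0, 0]], [1, [0, 0, 0.27], [0, 0, 0]], [0, [0, 0, 0.27], [0, 0, 0]], [0, [0, 0, 0.27], [0, 0, 0]], [0, [0, 0, 0.27], [0, 0, 0]], [0, [0, 0, 0.27], [0, 0, 0]], [0, [0, 0, 0.27], [0, 0, 0]], [0, [0, 0, 0.27], [0, 0, 0]]]'

```text
t: 22.8
tcp_pos: [0.4926, -0.0054, 0.1397]
ee_rot: [0.001, 0.072, 0.997, -0.0]
contact_force: [-1.3, -0.5, 5.9]
grip_width: 0.0146
```

```bash
python3 -c "
from h import *
st()"
```

```text
{'t': 22.8, 'tcp_pos': [0.493, -0.005, 0.14], 'contact_force': [-1.328, -0.537, 5.943], 'wrist_torque': [-0.131, 0.206, -0.118], 'grip_width': 0.015, 'joint_positions': [-0.174, 0.203, -0.331, 1.035, -0.0, -0.03]}
```

Emit:
drive_tool --motion '[[0, [0, 0, 0], [0, 0, 0.04]], [0, [0, 0, 0], [0, 0, 0.08]], [0, [0, 0, 0], [0, 0, 0.08]]]'

```text
t: 23.1
tcp_pos: [0.4926, -0.0053, 0.1397]
ee_rot: [0.001, 0.114, 0.994, -0.0]
contact_force: [-0.7, -0.7, 5.9]
grip_width: 0.0149
```

```bash
python3 -c "
from h import *
st();print(tool()[1].as_matrix()[:2,0])"
```

```text
{'t': 23.1, 'tcp_pos': [0.493, -0.005, 0.14], 'contact_force': [-0.74, -0.738, 5.887], 'wrist_torque': [-0.064, 0.171, -0.075], 'grip_width': 0.015, 'joint_positions': [-0.174, 0.203, -0.331, 1.035, -0.0, 0.054]}
[-0.97414875  0.22590326]
```

Emit:
drive_tool --motion '[[0, [0, 0, 0], [0, 0, 0.04]], [0, [0, 0, 0], [0, 0, 0.08]], [0, [0, 0, 0], [0, 0, 0.08]]]'

```text
t: 23.4
tcp_pos: [0.4926, -0.0052, 0.1396]
ee_rot: [0.001, 0.155, 0.988, 0.0]
contact_force: [-1.5, 0.9, 5.4]
grip_width: 0.0145
```

```bash
python3 -c "
from h import *
st();print(tool()[1].as_matrix()[:2,0])"
```

```text
{'t': 23.4, 'tcp_pos': [0.493, -0.005, 0.14], 'contact_force': [-1.521, 0.896, 5.448], 'wrist_torque': [0.046, 0.172, -0.054], 'grip_width': 0.015, 'joint_positions': [-0.174, 0.203, -0.331, 1.035, 0.0, 0.138]}
[-0.95185622  0.30654209]
```

Emit:
drive_tool --motion '[[0, [0, 0, 0], [0, 0, 0.05]], [0, [0, 0, 0], [0, 0, 0.1]], [0, [0, 0, 0], [0, 0, 0.1]]]'

```text
t: 23.7
tcp_pos: [0.4927, -0.0051, 0.1396]
ee_rot: [0.001, 0.207, 0.978, 0.0]
contact_force: [-0.5, 0.9, 6.2]
grip_width: 0.0145
```

```bash
python3 - <<'E'
from h import *
st();print(tool()[1].as_matrix()[:2,0])
p,d=r.read_camera("side")
cv2.imwrite("pics/cw2.png",cv2.resize(np.clip(2*p[203:263,268:328,::-1].astype(int),0,255).astype(np.uint8),(540,540),interpolation=cv2.INTER_CUBIC))
E
```

```text
{'t': 23.7, 'tcp_pos': [0.493, -0.005, 0.14], 'contact_force': [-0.488, 0.904, 6.202], 'wrist_torque': [0.109, 0.114, -0.027], 'grip_width': 0.014, 'joint_positions': [-0.174, 0.203, -0.331, 1.035, 0.0, 0.243]}
[-0.91453292  0.40450926]
```

View pics/cw2.png

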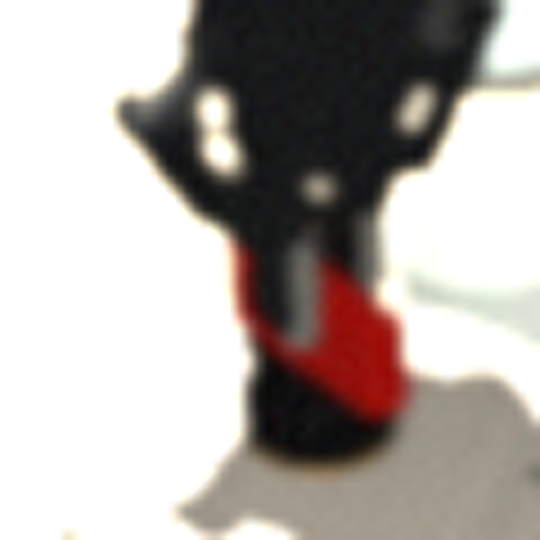

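Emit:
drive_tool --motion '[[1, [0, 0, 0], [0, 0, 0]], [1, [0, 0, 0], [0, 0, 0]], [1, [0, 0, 0], [0, 0, 0]], [1, [0, 0, 0], [0, 0, 0]], [1, [0, 0, -0.1], [0, 0, 0]], [1, [0, 0, -0.2], [0, 0, 0]], [1, [0, 0, -0.3], [0, 0, 0]]]'

```text
t: 24.45
tcp_pos: [0.4918, -0.0052, 0.2296]
ee_rot: [-0.0, 0.206, 0.978, -0.0]
contact_force: [0.2, 0.2, -0.4]
grip_width: 0.0855
```

```bash
cat >> h.py <<'E'
from scipy.optimize import minimize
def fit(n,p,d,ax=(.4935,-.0048),ztop=None):
    # side camera: fit yaw & height of red bar silhouette by projecting its box
    c=r.get_calibration(n); m=red(p).copy(); k=np.zeros_like(m)
    if n=="side":k[205:270,275:335]=1
    else:k[205:275,290:360]=1
    m&=k; S=8; v0,u0=(200,270) if n=="side" else (200,285)
    M=cv2.resize(m[v0:v0+75,u0:u0+75].astype(np.float32),None,fx=S,fy=S,interpolation=cv2.INTER_LINEAR)
    def mask(q):
        yaw,h,dx,dy=q; B=np.array([[x,y,z] for x in(-.039,.039) for y in(-.008,.008) for z in(-.017,.017)])
        X=Ro.from_euler("z",yaw).apply(B)+[ax[0]+dx,ax[1]+dy,.141+h]; X=(X@c["R"].T+c["t"])@c["K"].T; uv=X[:,:2]/X[:,2:]
        pts=((uv-[u0,v0]+.5)*S).astype(np.float32); H=cv2.convexHull(pts)
        I=np.zeros(M.shape,np.float32); cv2.fillConvexPoly(I,np.round(H*16).astype(np.int32),1.,shift=4); return I
    f=lambda q:np.abs(mask(q)-M).mean()*100+ (abs(q[2])+abs(q[3]))*20
    best=min((f([y,h,0,0]),y,h) for y in np.radians(np.arange(-90,90,5)) for h in(0,.004,.008,.012))
    o=minimize(f,[best[1],best[2],0,0],method="Nelder-Mead",options=dict(initial_simplex=np.array([best[1],best[2],0,0])+np.vstack([np.zeros(4),np.diag([.1,.003,.003,.003])])))
    return np.degrees(o.x[0]),o.x[1]*1e3,o.x[2:]*1e3,o.fun
E
python3 - <<'E'
from h import *
st()
p,d=r.read_camera("side"); cv2.imwrite("pics/side3.png",p[:,:,::-1])
for f in("0","end","end2","3"):
    q=cv2.imread(f"pics/side{f}.png")[:,:,::-1]; print(f,*[np.round(x,2) for x in fit("side",q,None)])
for f in("0","end","end2"):
    q=cv2.imread(f"pics/top{f}.png")[:,:,::-1]; print("top",f,*[np.round(x,2) for x in fit("top",q,None)])
E
```

```text
{'t': 24.45, 'tcp_pos': [0.492, -0.005, 0.23], 'contact_force': [0.211, 0.193, -0.376], 'wrist_torque': [-0.02, 0.011, 0.042], 'grip_width': 0.086, 'joint_positions': [-0.174, 0.154, -0.165, 1.254, -0.0, 0.242]}
0 -83.73 12.94 [-0.64 -0.07] 1.24
end -1.05 3.13 [0.1  0.02] 1.69
end2 -20.32 2.69 [-0.3  -0.82] 1.33
3 -33.66 1.48 [-0.25 -0.22] 1.29
top 0 87.51 11.21 [ 0.21 -0.01] 0.96
top end 8.85 -16.26 [ 0.42 -0.35] 0.84
top end2 -8.96 -3.44 [ 0.   -0.13] 0.88
```

Fits of the side silhouettes show the knob still sinking with the turning (relative gap 3.1 → 2.7 → 1.5 mm at yaw 9° → −9° → −24°), so it isn't home yet. I'll continue clockwise.

Emit:
drive_tool --motion '[[1, [0, 0, 0.12], [0, 0, 0]], [1, [0, 0, 0.24], [0, 0, 0]], [1, [0, 0, 0.29], [0, 0, 0]], [1, [0, 0, 0.29], [0, 0, 0]], [0, [0, 0, 0.29], [0, 0, 0]], [0, [0, 0, 0.29], [0, 0, 0]], [0, [0, 0, 0.29], [0, 0, 0]], [0, [0, 0, 0.29], [0, 0, 0]], [0, [0, 0, 0.29], [0, 0, 0]], [0, [0, 0, 0.29], [0, 0, 0]]]' --force 40

```text
t: 25.5
tcp_pos: [0.4927, -0.0052, 0.1427]
ee_rot: [0.001, 0.206, 0.979, 0.0]
contact_force: [-0.6, 0.9, 4.4]
grip_width: 0.0152
```

Emit:
drive_tool --motion '[[0, [0, 0, 0.001], [0, 0, 0.05]], [0, [0, 0, 0.001], [0, 0, 0.1]], [0, [0, 0, 0.002], [0, 0, 0.15]], [0, [0, 0, 0.002], [0, 0, 0.15]]]'

```text
t: 25.9
tcp_pos: [0.4929, -0.005, 0.1426]
ee_rot: [0.001, 0.283, 0.959, 0.0]
contact_force: [-0.4, 0.8, 7.8]
grip_width: 0.0147
```

```bash
python3 -c "
from h import *
st()"
```

```text
{'t': 25.9, 'tcp_pos': [0.493, -0.005, 0.143], 'contact_force': [-0.435, 0.816, 7.758], 'wrist_torque': [0.243, 0.355, -0.015], 'grip_width': 0.015, 'joint_positions': [-0.174, 0.201, -0.326, 1.041, 0.0, 0.4]}
```

Emit:
drive_tool --motion '[[0, [0, 0, 0.001], [0, 0, 0.05]], [0, [0, 0, 0.001], [0, 0, 0.1]], [0, [0, 0, 0.002], [0, 0, 0.15]], [0, [0, 0, 0.002], [0, 0, 0.15]]]'

```text
t: 26.3
tcp_pos: [0.493, -0.0049, 0.1425]
ee_rot: [0.001, 0.357, 0.934, 0.001]
contact_force: [-1.9, 0.9, 11.1]
grip_width: 0.0151
```

```bash
python3 -c "
from h import *
st()"
```

```text
{'t': 26.3, 'tcp_pos': [0.493, -0.005, 0.143], 'contact_force': [-1.856, 0.913, 11.131], 'wrist_torque': [0.462, 0.472, -0.09], 'grip_width': 0.015, 'joint_positions': [-0.173, 0.201, -0.327, 1.04, 0.001, 0.557]}
```

Emit:
drive_tool --motion '[[1, [0, 0, 0], [0, 0, 0]], [1, [0, 0, 0], [0, 0, 0]], [1, [0, 0, 0], [0, 0, 0]], [1, [0, 0, 0], [0, 0, 0]], [1, [0, 0, -0.1], [0, 0, 0]], [1, [0, 0, -0.2], [0, 0, 0]], [1, [0, 0, -0.3], [0, 0, 0]]]'

```text
t: 27.0
tcp_pos: [0.4917, -0.0052, 0.2312]
ee_rot: [-0.001, 0.357, 0.934, -0.0]
contact_force: [1.3, -0.5, -0.5]
grip_width: 0.0851
```

Emit:
drive_tool --motion '[[1, [0.3, 0, -0.1], [0, 0, 0]], [1, [0.5, -0.3, -0.1], [0, 0, 0]], [1, [0.7, -0.5, -0.1], [0, 0, 0]], [1, [0.8, -0.7, -0.1], [0, 0, 0]], [1, [0.8, -0.7, -0.1], [0, 0, 0]], [1, [0.8, -0.7, -0.1], [0, 0, 0]], [1, [0.8, -0.7, -0.1], [0, 0, 0]], [1, [0.8, -0.7, -0.1], [0, 0, 0]]]'

```text
t: 27.8
tcp_pos: [0.1701, -0.0015, 0.2606]
ee_rot: [0.001, 0.359, 0.933, -0.0]
contact_force: [1.1, -0.1, 0.1]
grip_width: 0.0857
```

```bash
python3 - <<'E'
from h import *
st(); knob("4",(.494,-.005))
for f in("3","4"):
    q=cv2.imread(f"pics/side{f}.png")[:,:,::-1]; print(f,*[np.round(x,2) for x in fit("side",q,None)])
a=[]
for n,v,u in(("top",195,280),("side",213,278)):
    w=90 if n=="top" else 50
    p=cv2.imread(f"pics/{n}4.png"); a.append(cv2.resize(np.clip(1.7*p[v:v+w,u:u+w].astype(int),0,255).astype(np.uint8),(400,400),interpolation=cv2.INTER_CUBIC))
cv2.imwrite("pics/v4.png",np.hstack(a))
E
```

```text
{'t': 27.8, 'tcp_pos': [0.17, -0.001, 0.261], 'contact_force': [1.064, -0.086, 0.077], 'wrist_torque': [-0.031, -0.017, -0.019], 'grip_width': 0.086, 'joint_positions': [-0.497, -0.532, -0.616, 1.486, -0.001, 0.238]}
top lid z 0.09561391154538543 1327 lid circle ((0.49407142400741577, -0.004532115068286657), 0.08475079387426376) wing z-lid [0.0603 0.0625 0.0641 0.0652] c [ 0.49093877 -0.00308678  0.15726965] yaw 137.8598957682355 85
side lid z 0.09860133676739222 855 lid circle ((0.4913334548473358, -0.005241737235337496), 0.08900325745344162) wing z-lid [0.0546 0.0609 0.0621 0.0629] c [0.48903476 0.0019667  0.15897108] yaw 138.93118152169728 79
3 -33.66 1.48 [-0.25 -0.22] 1.29
4 -47.45 1.65 [-1.8  -0.37] 1.14
```

View pics/v4.png

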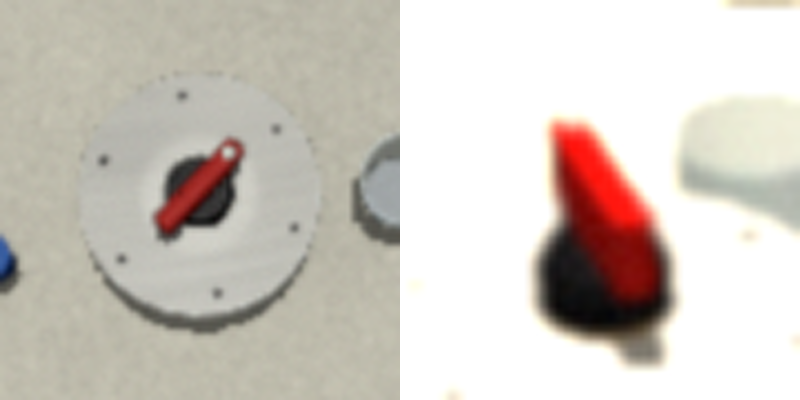

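The wing is now at about −42° with the height unchanged. The in-grip z log also stopped sinking near yaw +10…20°, so home was there, and the stop gave way under my firmer 60 N grip. I'll go back and feel for the true home.

```bash
python3 -c "
from h import *
to([.493,-.005,.22],np.radians(138))"
```

```text
shift [-0.798  0.705  0.139] turn [0.001 0.003 0.   ]
```

Emit:
drive_tool --motion '[[1, [-0.798, 0.705, 0], [0, 0, 0]], [1, [-0.798, 0.705, 0], [0, 0, 0]], [1, [-0.798, 0.705, 0], [0, 0, 0]], [1, [-0.798, 0.705, 0], [0, 0, 0]], [1, [-0.798, 0.705, 0], [0, 0, 0]], [1, [-0.798, 0.705, 0], [0, 0, 0]], [1, [-0.798, 0.705, 0], [0, 0, 0]], [1, [-0.798, 0.705, 0.139], [0, 0, 0]], [1, [-0.798, 0.705, 0.139], [0, 0, 0]]]' --force 25

```text
t: 28.8
tcp_pos: [0.4905, -0.0017, 0.2122]
ee_rot: [-0.006, 0.356, 0.935, -0.001]
contact_force: [-1.1, -0.4, -0.6]
grip_width: 0.0854
```

```bash
python3 -c "
from h import *
st();to([.493,-.005,.143],np.radians(138))"
```

```text
{'t': 28.8, 'tcp_pos': [0.49, -0.002, 0.212], 'contact_force': [-1.127, -0.363, -0.616], 'wrist_torque': [0.03, 0.068, 0.014], 'grip_width': 0.085, 'joint_positions': [-0.167, 0.167, -0.191, 1.225, 0.0, 0.56]}
shift [-0.016 -0.001  0.231] turn [-0.006 -0.01   0.006]
```

Emit:
drive_tool --motion '[[1, [0, 0, 0.1], [0, 0, 0]], [1, [0, 0, 0.2], [0, 0, 0]], [1, [0, 0, 0.255], [0, 0, 0]], [1, [0, 0, 0.255], [0, 0, 0]], [0, [0, 0, 0.255], [0, 0, 0]], [0, [0, 0, 0.255], [0, 0, 0]], [0, [0, 0, 0.255], [0, 0, 0]], [0, [0, 0, 0.255], [0, 0, 0]], [0, [0, 0, 0.255], [0, 0, 0]], [0, [0, 0, 0.255], [0, 0, 0]]]'

```text
t: 29.8
tcp_pos: [0.4928, -0.0041, 0.1432]
ee_rot: [0.001, 0.357, 0.934, -0.0]
contact_force: [-1.9, -1.3, 5.9]
grip_width: 0.0154
```

```bash
python3 -c "
from h import *
st()"
```

```text
{'t': 29.8, 'tcp_pos': [0.493, -0.004, 0.143], 'contact_force': [-1.929, -1.251, 5.883], 'wrist_torque': [-0.322, 0.358, -0.032], 'grip_width': 0.015, 'joint_positions': [-0.171, 0.202, -0.324, 1.045, -0.001, 0.559]}
```

Emit:
drive_tool --motion '[[0, [0, 0, 0], [0, 0, -0.08]], [0, [0, 0, 0], [0, 0, -0.16]], [0, [0, 0, 0], [0, 0, -0.25]], [0, [0, 0, 0], [0, 0, -0.33]], [0, [0, 0, 0], [0, 0, -0.33]]]'

```text
t: 30.3
tcp_pos: [0.4924, -0.0044, 0.1433]
ee_rot: [0.0, 0.19, 0.982, -0.001]
contact_force: [-3.3, -2.7, 8.4]
grip_width: 0.0152
```

```bash
python3 -c "
from h import *
st()"
```

```text
{'t': 30.3, 'tcp_pos': [0.492, -0.004, 0.143], 'contact_force': [-3.345, -2.736, 8.43], 'wrist_torque': [-0.583, 0.674, 0.04], 'grip_width': 0.015, 'joint_positions': [-0.171, 0.201, -0.324, 1.045, -0.002, 0.212]}
```

Emit:
drive_tool --motion '[[0, [0, 0, 0], [0, 0, -0.08]], [0, [0, 0, 0], [0, 0, -0.16]], [0, [0, 0, 0], [0, 0, -0.24]], [0, [0, 0, 0], [0, 0, -0.24]]]'

```text
t: 30.7
tcp_pos: [0.4922, -0.0049, 0.1433]
ee_rot: [-0.0, 0.066, 0.998, -0.001]
contact_force: [-4.8, -4.1, 6.7]
grip_width: 0.0153
```

```bash
python3 -c "
from h import *
st()"
```

```text
{'t': 30.7, 'tcp_pos': [0.492, -0.005, 0.143], 'contact_force': [-4.831, -4.099, 6.717], 'wrist_torque': [-0.868, 0.902, -0.07], 'grip_width': 0.015, 'joint_positions': [-0.171, 0.201, -0.324, 1.045, -0.003, -0.039]}
```

Emit:
drive_tool --motion '[[0, [0, 0, 0], [0, 0, -0.08]], [0, [0, 0, 0], [0, 0, -0.16]], [0, [0, 0, 0], [0, 0, -0.24]], [0, [0, 0, 0], [0, 0, -0.24]]]'

```text
t: 31.1
tcp_pos: [0.4919, -0.0055, 0.1433]
ee_rot: [-0.001, -0.06, 0.998, -0.002]
contact_force: [-4.7, -5.6, 8.9]
grip_width: 0.0153
```

```bash
python3 -c "
from h import *
st()"
```

```text
{'t': 31.1, 'tcp_pos': [0.492, -0.005, 0.143], 'contact_force': [-4.721, -5.648, 8.865], 'wrist_torque': [-1.379, 1.127, 0.133], 'grip_width': 0.015, 'joint_positions': [-0.172, 0.201, -0.324, 1.046, -0.004, -0.291]}
```

Emit:
drive_tool --motion '[[0, [0, 0, 0], [0, 0, -0.08]], [0, [0, 0, 0], [0, 0, -0.16]], [0, [0, 0, 0], [0, 0, -0.2]], [0, [0, 0, 0], [0, 0, -0.2]]]'

```text
t: 31.5
tcp_pos: [0.492, -0.0059, 0.1433]
ee_rot: [-0.001, -0.163, 0.987, -0.002]
contact_force: [-5.0, -6.9, 7.7]
grip_width: 0.0154
```

```bash
python3 -c "
from h import *
st()"
```

```text
{'t': 31.5, 'tcp_pos': [0.492, -0.006, 0.143], 'contact_force': [-5.009, -6.878, 7.699], 'wrist_torque': [-1.683, 1.062, 0.002], 'grip_width': 0.015, 'joint_positions': [-0.172, 0.201, -0.324, 1.046, -0.005, -0.499]}
```

Emit:
drive_tool --motion '[[0, [0, 0, 0], [0, 0, -0.08]], [0, [0, 0, 0], [0, 0, -0.16]], [0, [0, 0, 0], [0, 0, -0.2]], [0, [0, 0, 0], [0, 0, -0.2]]]'

```text
t: 31.9
tcp_pos: [0.4922, -0.0063, 0.1434]
ee_rot: [-0.001, -0.265, 0.964, -0.003]
contact_force: [-4.7, -9.1, 6.8]
grip_width: 0.0154
```

```bash
python3 -c "
from h import *
st()"
```

```text
{'t': 31.9, 'tcp_pos': [0.492, -0.006, 0.143], 'contact_force': [-4.741, -9.073, 6.809], 'wrist_torque': [-1.909, 1.025, -0.007], 'grip_width': 0.015, 'joint_positions': [-0.172, 0.201, -0.324, 1.045, -0.006, -0.709]}
```

Emit:
drive_tool --motion '[[1, [0, 0, 0], [0, 0, 0]], [1, [0, 0, 0], [0, 0, 0]], [1, [0, 0, 0], [0, 0, 0]], [1, [0, 0, 0], [0, 0, 0]], [1, [0, 0, -0.1], [0, 0, 0]], [1, [0, 0, -0.2], [0, 0, 0]], [1, [0, 0, -0.3], [0, 0, 0]]]'

```text
t: 32.6
tcp_pos: [0.4924, -0.0034, 0.2331]
ee_rot: [-0.0, -0.266, 0.964, 0.0]
contact_force: [0.6, -1.1, -0.2]
grip_width: 0.0855
```

```bash
python3 - <<'E'
from h import *
st()
p,d=r.read_camera("side"); cv2.imwrite("pics/side5.png",p[:,:,::-1])
for f in("0","end","end2","3","4","5"):
    q=cv2.imread(f"pics/side{f}.png")[:,:,::-1]
    print(f,*[np.round(x,2) for x in fit("side",q,None)])
P=cloud("side",d);rad=np.hypot(P[...,0]-.4935,P[...,1]+.005); Q=P[red(p)&(d>0)&(rad<.05)&(P[...,2]>.11)]; print(np.percentile(Q[:,2],[50,80,90,97])-.0985)
cs=[cv2.resize(np.clip(1.7*cv2.imread(f"pics/side{f}.png")[213:263,278:328].astype(int),0,255).astype(np.uint8),(260,260),interpolation=cv2.INTER_CUBIC) for f in("0","end","end2","3","4","5")]
cv2.imwrite("pics/m.png",np.vstack([np.hstack(cs[:3]),np.hstack(cs[3:])]))
E
```

```text
{'t': 32.6, 'tcp_pos': [0.492, -0.003, 0.233], 'contact_force': [0.571, -1.069, -0.17], 'wrist_torque': [0.047, -0.058, -0.013], 'grip_width': 0.085, 'joint_positions': [-0.17, 0.154, -0.156, 1.262, 0.0, -0.708]}
0 -83.73 12.94 [-0.64 -0.07] 1.24
end -1.05 3.13 [0.1  0.02] 1.69
end2 -20.32 2.69 [-0.3  -0.82] 1.33
3 -33.66 1.48 [-0.25 -0.22] 1.29
4 -47.45 1.65 [-1.8  -0.37] 1.14
5 31.79 1.08 [-0.03  0.  ] 1.62
[0.04841955 0.05888274 0.06084277 0.06273422]
```

View pics/m.png

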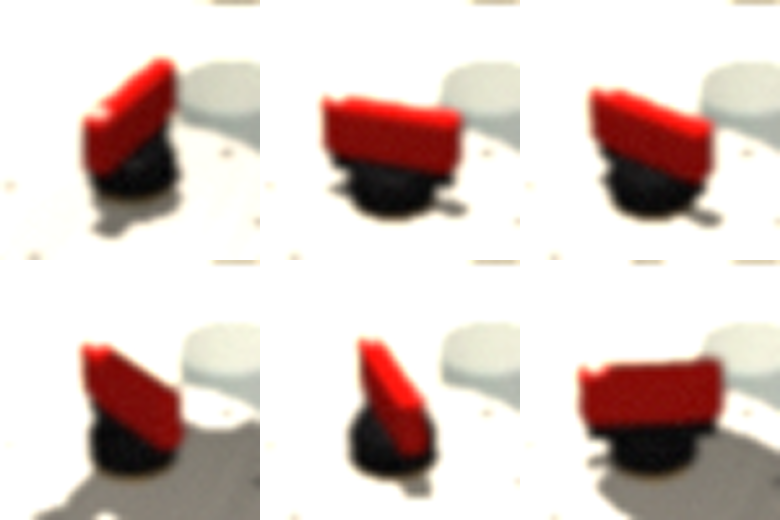

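All six side views agree on the hub's bottom edge after "end" (crop row ≈215 of 260, against 198 at the start). That is a drop of about 10.5 mm, so the washer is on the lid, and by that height home is near yaw 10–17°. The wing is now at 31°. I'll turn it home gently with the 20 N grip, watching the torque.

Emit:
drive_tool --motion '[[1, [0, 0, 0.12], [0, 0, 0]], [1, [0, 0, 0.24], [0, 0, 0]], [1, [0, 0, 0.295], [0, 0, 0]], [1, [0, 0, 0.295], [0, 0, 0]], [0, [0, 0, 0.295], [0, 0, 0]], [0, [0, 0, 0.295], [0, 0, 0]], [0, [0, 0, 0.295], [0, 0, 0]], [0, [0, 0, 0.295], [0, 0, 0]], [0, [0, 0, 0.295], [0, 0, 0]], [0, [0, 0, 0.295], [0, 0, 0]]]' --force 20

```text
t: 33.65
tcp_pos: [0.4938, -0.0047, 0.1449]
ee_rot: [0.001, -0.265, 0.964, -0.001]
contact_force: [1.8, -4.9, 2.3]
grip_width: 0.0152
```

```bash
python3 -c "
from h import *
st()"
```

```text
{'t': 33.65, 'tcp_pos': [0.494, -0.005, 0.145], 'contact_force': [1.847, -4.939, 2.28], 'wrist_torque': [-0.748, -0.209, -0.004], 'grip_width': 0.015, 'joint_positions': [-0.171, 0.201, -0.321, 1.047, -0.002, -0.708]}
```

Emit:
drive_tool --motion '[[0, [0, 0, 0], [0, 0, 0.05]], [0, [0, 0, 0], [0, 0, 0.1]], [0, [0, 0, 0], [0, 0, 0.1]]]'

```text
t: 33.95
tcp_pos: [0.4939, -0.0047, 0.1446]
ee_rot: [0.001, -0.214, 0.977, -0.001]
contact_force: [2.7, -5.3, 0.8]
grip_width: 0.0156
```

```bash
python3 -c "
from h import *
st()"
```

```text
{'t': 33.95, 'tcp_pos': [0.494, -0.005, 0.145], 'contact_force': [2.698, -5.314, 0.791], 'wrist_torque': [-0.892, -0.374, -0.07], 'grip_width': 0.016, 'joint_positions': [-0.171, 0.201, -0.321, 1.046, -0.002, -0.602]}
```

Emit:
drive_tool --motion '[[0, [0, 0, 0], [0, 0, 0.05]], [0, [0, 0, 0], [0, 0, 0.1]], [0, [0, 0, 0], [0, 0, 0.1]]]'

```text
t: 34.25
tcp_pos: [0.4939, -0.0047, 0.1446]
ee_rot: [0.001, -0.162, 0.987, -0.001]
contact_force: [2.2, -4.9, 1.5]
grip_width: 0.0155
```

```bash
python3 -c "
from h import *
st()"
```

```text
{'t': 34.25, 'tcp_pos': [0.494, -0.005, 0.145], 'contact_force': [2.19, -4.927, 1.523], 'wrist_torque': [-0.851, -0.457, -0.069], 'grip_width': 0.016, 'joint_positions': [-0.171, 0.201, -0.321, 1.046, -0.002, -0.498]}
```

Emit:
drive_tool --motion '[[0, [0, 0, 0], [0, 0, 0.05]], [0, [0, 0, 0], [0, 0, 0.1]], [0, [0, 0, 0], [0, 0, 0.1]]]'

```text
t: 34.55
tcp_pos: [0.494, -0.0047, 0.1446]
ee_rot: [0.001, -0.111, 0.994, -0.001]
contact_force: [2.9, -3.9, 1.1]
grip_width: 0.0153
```

```bash
python3 -c "
from h import *
st()"
```

```text
{'t': 34.55, 'tcp_pos': [0.494, -0.005, 0.145], 'contact_force': [2.863, -3.921, 1.133], 'wrist_torque': [-0.91, -0.486, 0.004], 'grip_width': 0.015, 'joint_positions': [-0.171, 0.201, -0.321, 1.046, -0.002, -0.393]}
```

Emit:
drive_tool --motion '[[0, [0, 0, 0], [0, 0, 0.05]], [0, [0, 0, 0], [0, 0, 0.1]], [0, [0, 0, 0], [0, 0, 0.1]]]'

```text
t: 34.85
tcp_pos: [0.494, -0.0047, 0.1446]
ee_rot: [0.001, -0.059, 0.998, -0.001]
contact_force: [2.9, -4.6, -0.2]
grip_width: 0.0151
```

```bash
python3 -c "
from h import *
st()"
```

```text
{'t': 34.85, 'tcp_pos': [0.494, -0.005, 0.145], 'contact_force': [2.862, -4.551, -0.17], 'wrist_torque': [-0.825, -0.543, 0.071], 'grip_width': 0.015, 'joint_positions': [-0.171, 0.201, -0.321, 1.046, -0.002, -0.288]}
```

Emit:
drive_tool --motion '[[0, [0, 0, 0], [0, 0, 0.05]], [0, [0, 0, 0], [0, 0, 0.1]], [0, [0, 0, 0], [0, 0, 0.1]]]'

```text
t: 35.15
tcp_pos: [0.4941, -0.0044, 0.1446]
ee_rot: [0.001, -0.007, 1.0, -0.001]
contact_force: [2.7, -4.6, 0.6]
grip_width: 0.0152
```

```bash
python3 -c "
from h import *
st()"
```

```text
{'t': 35.15, 'tcp_pos': [0.494, -0.004, 0.145], 'contact_force': [2.733, -4.563, 0.617], 'wrist_torque': [-0.865, -0.732, 0.387], 'grip_width': 0.015, 'joint_positions': [-0.171, 0.201, -0.321, 1.046, -0.001, -0.185]}
```

Emit:
drive_tool --motion '[[0, [0, 0, 0], [0, 0, 0.05]], [0, [0, 0, 0], [0, 0, 0.05]]]'

```text
t: 35.35
tcp_pos: [0.4941, -0.0043, 0.1446]
ee_rot: [0.001, 0.019, 1.0, -0.001]
contact_force: [4.3, -3.7, 1.3]
grip_width: 0.0152
```

```bash
python3 - <<'E'
from h import *
st()
p,d=r.read_camera("side"); cv2.imwrite("pics/side6.png",p[:,:,::-1])
E
```

```text
{'t': 35.35, 'tcp_pos': [0.494, -0.004, 0.145], 'contact_force': [4.255, -3.71, 1.264], 'wrist_torque': [-0.862, -0.821, 0.597], 'grip_width': 0.015, 'joint_positions': [-0.171, 0.201, -0.321, 1.046, -0.001, -0.133]}
```

The stop is reproduced: the moment climbs 0.07 → 0.39 → 0.60 N·m from 7° to −2°, against drag below 0.2. I'll let go here, without forcing it, and check numerically.

Emit:
drive_tool --motion '[[1, [0, 0, 0], [0, 0, 0]], [1, [0, 0, 0], [0, 0, 0]], [1, [0, 0, 0], [0, 0, 0]], [1, [0, 0, 0], [0, 0, 0]], [1, [0, 0, -0.1], [0, 0, 0]], [1, [0, 0, -0.2], [0, 0, 0]], [1, [0, 0, -0.3], [0, 0, 0]], [1, [0, 0, -0.4], [0, 0, 0]]]'

```text
t: 36.2
tcp_pos: [0.4923, -0.0034, 0.265]
ee_rot: [-0.0, 0.019, 1.0, 0.0]
contact_force: [0.4, -0.7, 1.0]
grip_width: 0.0852
```

Emit:
drive_tool --motion '[[1, [0.2, -0.2, 0], [0, 0, 0]], [1, [0.3, -0.4, 0], [0, 0, 0]], [1, [0.4, -0.6, 0], [0, 0, 0]], [1, [0.4, -0.8, 0], [0, 0, 0]], [1, [0.4, -0.9, 0], [0, 0, 0]], [1, [0.4, -0.9, 0], [0, 0, 0]], [1, [0.4, -0.9, 0], [0, 0, 0]], [1, [0.4, -0.9, 0], [0, 0, 0]], [1, [0.4, -0.9, 0], [0, 0, 0]]]'

```text
t: 37.1
tcp_pos: [0.3623, -0.2678, 0.2638]
ee_rot: [-0.0, 0.019, 1.0, 0.001]
contact_force: [0.1, 0.9, -0.3]
grip_width: 0.0855
```

```bash
python3 - <<'E'
from h import *
st(); knob("7",(.4935,-.005))
for n in("side","top"):
  for f in("0","end","4","7"):
    q=cv2.imread(f"pics/{n}{f}.png")[:,:,::-1]; print(n,f,*[np.round(x,2) for x in fit(n,q,None)])
E
```

```text
{'t': 37.1, 'tcp_pos': [0.362, -0.268, 0.264], 'contact_force': [0.128, 0.855, -0.254], 'wrist_torque': [0.011, -0.039, -0.033], 'grip_width': 0.086, 'joint_positions': [-0.815, 0.064, -0.183, 1.325, 0.0, -0.777]}
top lid z 0.09552149146261596 1316 lid circle ((0.49396997690200806, -0.004611528944224119), 0.08491320163011551) wing z-lid [0.061  0.0629 0.0646 0.0656] c [ 0.48971535 -0.00534617  0.15768888] yaw -171.93644023714643 79
side lid z 0.09860686126419727 796 lid circle ((0.4935067594051361, -0.004912151023745537), 0.08741776645183563) wing z-lid [0.0492 0.0596 0.0609 0.0623] c [ 0.48847668 -0.00203714  0.15840404] yaw -167.8100047332761 100
side 0 -83.73 12.94 [-0.64 -0.07] 1.24
side end -1.05 3.13 [0.1  0.02] 1.69
side 4 -47.45 1.65 [-1.8  -0.37] 1.14
side 7 -1.05 3.13 [0.1  0.02] 1.69
top 0 87.51 11.21 [ 0.21 -0.01] 0.96
top end 8.85 -16.26 [ 0.42 -0.35] 0.84
top 4 -41.53 -1.63 [-0.1   0.28] 0.87
top 7 9.2 -17.98 [ 0.37 -0.26] 0.84
```

```bash
python3 - <<'E'
from h import *
q=cv2.imread("pics/top0.png").astype(int)-cv2.imread("pics/top7.png"); q=abs(q).max(2)
for nm,(u,v) in dict(sleeve=(277,253),beaker=(370,237),bottle=(210,165),jar=(452,197),driver=(213,310),rover=(143,240)).items(): print(nm,np.percentile(q[v-12:v+13,u-14:u+15],95))
print(r.hand_in())
E
```

```text
sleeve 2.0
beaker 2.0
bottle 2.0
jar 2.0
driver 2.0
rover 3.0
the job is handed in; nothing more can be done
None
```

The knob is home on the lid and released, and the job is handed in (last reading 37.1 s, limit 54 s). The final turn was not clean: I forced the knob past its stop once and had to bring it back.

- **Click:** I turned the knob back about 86° anticlockwise and released it. It was then about 2.5 mm lower than at the start; on top of the thread it would have been about 5 mm higher.
- **First time home:** I turned it clockwise until it stopped sinking, with the wing resting at about 9° from world x. That fits a start angle of about 1.37 rad, inside the stated range.
- **Mistake:** I doubted that stop and regripped at 60 N, and the knob gave way past it. I then turned it on to −42° with no further sinking, which I don't fully understand.
- **Correction:** I turned it back to +31° and then clockwise again at 20 N. The moment rose to 0.6 N·m as the fingers neared 0°, well above the stated drag of under 0.2 N·m.

**Last checks:**
- The wing rests at about 9°, the same angle as the first time. The depth data puts it 10.5–11.5 mm lower than at the start, against an expected start gap of about 11 mm. So the gap is about 0, to within roughly 0.5–1 mm.
- The outline fits disagreed by 1–2 mm in height, and the top view's height fit was useless.
- Sleeve, beaker, bottle, jar, screwdriver and rover look unchanged in the top view. I did not compare the tube rack and wash bottle.
- The gripper was open and clear of everything, with contact force about 0.

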